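# Put the cleaned gas hob back together

## Task

The gas hob has been cleaned and its parts lie on the counter: rebuild both burners (a slotted crown centred on each burner cup, then a black cap flat and centred on the crown), and then stand a pan support over each burner, feet on the hob plate, centred and square with the hob. Then put the kettle and the saucepan, or whichever of them is there, back on the hob, upright and centred on the prongs, one to a burner. Leave the pepper mill, mug and jar where they are.

Things in the scene. Friction and masses are not known exactly. Their poses are not given: they have to be found in the camera images.
- hob: Two-burner gas hob, fixed: flat steel plate 480 x 270 mm, top 5 mm above the counter. Origin under the middle of the plate, on the counter; x along its long side from the front (two knobs 34 mm across, 28 mm high, 205 mm before the origin, 55 mm either side) to the rear burner, z up. Round dark marks on the plate show where the pan supports' feet stand, 69 mm from each burner in x and y.
- burner_front (a point): Centre of the top of the front burner cup, a fixed aluminium stub 54 mm across that rises 12 mm from the hob plate (17 mm above the counter). 90 mm in front of the hob's origin, 210 mm from the rear burner. Axes as the hob's.
- burner_rear (a point): Centre of the top of the rear burner cup, the same as the front one, 120 mm behind the hob's origin. Axes as the hob's.
- crown_1: Burner crown (flame spreader), one of two alike that fit either burner: loose aluminium disc 64 mm across, 18 mm high, ringed with dark flame slots, 110 g. Origin at the centre of its flat underside, z up. Starts flat on the counter; belongs on a burner cup, overhanging it 5 mm all round (only friction holds it).
- crown_2: Burner crown (flame spreader), one of two alike that fit either burner: loose aluminium disc 64 mm across, 18 mm high, ringed with dark flame slots, 110 g. Origin at the centre of its flat underside, z up. Starts flat on the counter; belongs on a burner cup, overhanging it 5 mm all round (only friction holds it).
- cap_1: Burner cap, one of two alike that fit either burner: loose plain black enamelled disc 60 mm across, 12 mm thick, bevelled upper edge, 130 g. Origin at the centre of its flat underside, z up. Starts flat on the counter; belongs on a crown (only friction holds it).
- cap_2: Burner cap, one of two alike that fit either burner: loose plain black enamelled disc 60 mm across, 12 mm thick, bevelled upper edge, 130 g. Origin at the centre of its flat underside, z up. Starts flat on the counter; belongs on a crown (only friction holds it).
- support_1: Iron pan support, two alike, 0.36-0.54 kg: frame 150 x 150 mm, top 58 mm up, bars 10 mm wide, 12 deep, on four corner feet 12 mm square; four prongs 9 mm wide, 13 deep run along its x and y axes from the sides to 24 mm from the centre, tops 62 mm up (67 mm over the counter once on the hob). Origin: centre, at the feet's underside; z up. Pinch a prong 50 mm from the centre.
- support_2: Iron pan support, two alike, 0.36-0.54 kg: frame 150 x 150 mm, top 58 mm up, bars 10 mm wide, 12 deep, on four corner feet 12 mm square; four prongs 9 mm wide, 13 deep run along its x and y axes from the sides to 24 mm from the centre, tops 62 mm up (67 mm over the counter once on the hob). Origin: centre, at the feet's underside; z up. Pinch a prong 50 mm from the centre.
- kettle: Steel stove kettle, 0.4 to 0.8 kg, absent in some starts: body 120 mm across, base 116 mm, 88 mm high; spout along its +x, to 97 mm from the axis. Origin at the centre of its base, z up. Fixed overhead handle: black bar along its x, 104 mm long, 20 mm wide, 16 mm high, centred 146 mm above the base, a thin post at each end; the lid knob under it ends 105 mm above the base.
- saucepan: Small open steel saucepan, 0.4 to 0.65 kg, absent in some starts: 124 mm across the rim, base 112 mm, 70 mm high. Origin at the centre of its base, z up. One straight black handle along its -x, from 63 to 180 mm from the axis, 22 mm wide, 14 mm high, centred 62 mm above the base; pinch it from above about 90 mm from the axis.
- pepper_mill: Wooden pepper mill 54 mm across, 138 mm tall, standing at the left of the counter; not part of the job. Origin at the centre of its base.
- mug: White mug 80 mm across, 90 mm tall, standing at the right of the counter; not part of the job. Origin at the centre of its base.
- jar: Glass jar with a wooden lid, 70 mm across, 110 mm tall, at the right of the counter; not part of the job. Origin at the centre of its base.
Not all that is in view belongs to the job. What is shaped like the cap_1 but purple or yellow is not meant.

How it is judged:
By the outcome, as a careful person would: the job done as asked, in the order asked, and still so for the second after the job is handed in, with the robot touching nothing.
Of kettle, saucepan only 1 to 2 are there at a start; the rules pass over those that are not, and their reading is None.
At some moment in a run one of kettle, saucepan may be knocked a few centimetres aside while the robot is not near it.
Once in a run the grip may slacken for a moment while it holds something.
It also fails if it takes over 208 s, if anything falls off the work surface, if the arm or the gripper's body presses on something with over 40 N, if the wrist force passes 120 N, or if a joint passes its speed limit or range.

## Robot

A 6-joint arm with a two-finger parallel gripper is mounted at the origin on the work surface. World frame = base frame: x ahead of the robot, y to its left, z up, the work surface at z = 0. Lengths are in m, angles in rad, forces in N, time in s.
With the tool pointing down it reaches from about 0.35 to 0.975 m from the base axis. Payload 4.9 kg.
Tool frame: the origin (TCP) lies at the very end of the fingers, on their centre line; the grasp point (between the pads) lies 19 mm behind it (ctrl.tcp_to_grasp is the z of the grasp point in the tool frame, in m); z points along the fingers, y is the line along which they close (so a half turn about z gives the same grasp; the last joint's range is limited). The gripper opens to 85 mm and grips with 20 to 120 N. Pads are 22 mm wide; open, the fingers measure 114 mm over their backs; the gripper's body (76 mm by 85 mm) begins 54 mm behind the grasp point. The pads swing forward as they close: fully open they stand 13 mm farther back than shut.
Start: joints at [0.99, 0.053, 1.613, -0, 1.476, -0.119], TCP at [0.278, 0.56, 0.231] pointing down, gripper open.
Joint ranges: [-3.01, 3.01], [-1.01, 2.22], [0.06, 2.58], [-1.02, 4.17], [0.09, 2.62], [-3.14, 3.14]. Speed limits (rad/s): [2.57, 2.57, 3.14, 3.14, 3.14, 3.14].

## Interface

Orientations are given as a rotation vector (axis times angle).
In Python, from station import ctrl, eyes, job, nets gives the robot as it stands. The module is installed in compiled form; this text tells all that it offers.
- The arm moves only by the tool jog_arm, never from a script. Its argument "commands" is one flat list of numbers, 7 for each row, row after row: the shift along the tool's x, y, z each as a share of 0.06 m, from -1 to 1, then the turn, a rotation vector about the tool's x, y, z each as a share of 0.1 rad, from -1 to 1, then the finger opening in mm, from 0 to 85.4. In form: [x, y, z, ax, ay, az, grip, x, y, z, ax, ay, az, grip, ...]. A call has 1 to 20 rows; each row shifts and turns the commanded pose from where the row before left it, along the tool's axes as they then stand; what a row does not reach is not made up. A row lasts 1/8 s, in which the tool goes at most 62.5 mm and 10.7 degrees, less where a joint would pass 70% of its speed; a pose out of reach is approached as far as the arm can. A call with a number of a shift or a turn outside -1 to 1 is refused whole. A call with a gripper value outside its range is refused whole. The fingers move at their own pace and stop on an object; "newtons" is the grip in N (left out, the last holds). Time passes only in rows, so rows that do not move let the fingers close. It gives the time, the measured TCP pose, the force, the opening and the grip force at its end, in the units of the state.
- ctrl.get_obs(): the state, without advancing time (a new reading comes with each control period).
- eyes.get_image(name): name is "side" or "top" or "wrist"; returns a dict with "image" (400x640x3 uint8, red, green, blue), "z_map" (400x640 float32, m along the optical axis (not along the pixel's ray), 0 where there is no reading), "K" (3x3 intrinsics, pixels), "dist_coeffs" ([k1, k2, p1, p2, k3] as OpenCV has them; the pictures are not rectified), "cam_to_world" (4x4, takes a point from camera to world coordinates). Camera axes: x right, y up, looking along -z (the intrinsics and any distortion apply to the point x, -y, -z); pixel columns grow to the right and rows downward; lengths in m; the calibration is good to about 2 mm. A picture is of the moment at which its call begins.
- job.finish_job(): hands the job in; it is judged then, once.
Trained networks look in the newest picture that a camera, given by its name, has taken for a name from the list of things; names that differ only in an ending like _2 or _b are one class to them, and where a whole thing is asked for, a point or a joint stands for the part that bears it (a point fixed in the world has none). Each returns a list of dicts, best first, with "p" (0 to 1); they miss things now and then, are a little off and sometimes report something else, mostly with a low value. They report only what shows in the picture. A call takes as long as a camera call. They do not tell look-alikes from the thing itself.
- nets.silhouettes(camera, name): "mask" (400x640 bool, what is visible of it) and "bbox" ([left, top, right, bottom] in pixels, round what is visible of it).
The state is a dict: "t": time; "q": joint angles; "dq": joint speeds; "effort": joint torques, N m; "tool_pos": TCP position; "tool_rot": TCP orientation; "contact_force": force on the tool from outside, world axes, zero at the start; "wrist_torque": the same for the moment, N m; "opening": finger opening in m; "grip_force": force on a finger pad.
Only numpy, scipy, OpenCV 4.12 (cv2) and the standard library are available. Lean on these libraries where they do the work, as an engineer would, in place of code of your own. Each camera call takes 0.05 s, during which the arm holds its last target. There are 200 camera calls.

## Working session

There is one attempt and no reset: what is moved stays moved. The work goes in short steps, Python scripts to look and compute and a tool call to move; the robot and the scene stay as the last step left them, time stands still between calls to the robot, and variables do not carry over. Pictures are saved under pics/ and viewed, at most 14 in all, crops included, and the job is handed in when it is done.

Besides the shell and the picture viewer there is one more tool, called after "Emit:" in YAML: its name, and indented under it one key for each argument. jog_arm: Moves the arm, as the interface text tells. Shift numbers are shares of 0.06 m and turn numbers shares of 0.1 rad, none past 1 either way. Its arguments: {"type":"object","properties":{"commands":{"type":"array","items":{"type":"number"}},"newtons":{"type":"number"}},"required":["commands"]}

```bash
mkdir -p pics; ls; cat > h.py <<'E'
import numpy as np, cv2
from station import ctrl, eyes, job, nets
from scipy.spatial.transform import Rotation as R
def shot(n,save=None):
    d=eyes.get_image(n)
    if save: cv2.imwrite('pics/'+save,cv2.cvtColor(d['image'],cv2.COLOR_RGB2BGR))
    return d
def cloud(d):
    h,w=d['z_map'].shape
    u,v=np.meshgrid(np.arange(w),np.arange(h))
    p=cv2.undistortPoints(np.stack([u,v],-1).reshape(-1,1,2).astype(np.float64),d['K'],d['dist_coeffs']).reshape(h,w,2)
    z=d['z_map'].astype(float)
    c=np.stack([p[...,0]*z,-p[...,1]*z,-z,np.ones_like(z)],-1)
    W=(c@np.asarray(d['cam_to_world']).T)[...,:3]
    W[z==0]=np.nan
    return W
E
python3 - <<'E'
from h import *
o=ctrl.get_obs();print(o,ctrl.tcp_to_grasp)
for n in('top','side'):
    d=shot(n,n+'0.png');W=cloud(d);np.savez(n+'0.npz',W=W,img=d['image']);print(n,d['K'],np.round(d['cam_to_world'],3),d['dist_coeffs'])
    for k in ('hob','crown_1','cap_1','support_1','kettle','saucepan','pepper_mill','mug','jar'):
        for r in nets.silhouettes(n,k):
            m=r['mask'];print(n,k,round(r['p'],2),r['bbox'],np.round(np.nanmedian(W[m],0),3),np.round(np.nanmax(W[m][:,2]),3))
E
```

```text
pics
{'t': 0.0, 'q': array([ 9.89978988e-01,  5.33647527e-02,  1.61428805e+00, -1.92622862e-05,
        1.47596181e+00, -1.19021600e-01]), 'dq': array([ 0.00030905, -0.00222269,  0.00160428,  0.00032077,  0.00147093,
        0.00095622]), 'effort': array([ 7.98690598e-04, -3.93691099e+01, -3.70173061e+01, -5.14209637e-05,
        6.86397718e-03,  2.39679474e-05]), 'tool_pos': array([0.27815192, 0.55901132, 0.23006166]), 'tool_rot': array([-7.18801027e-01, -3.05756093e+00,  2.99329472e-03]), 'contact_force': array([ 0.12657592, -0.17822479, -0.50523293]), 'wrist_torque': array([-0.04356186,  0.05144604, -0.05125207]), 'grip_force': 0.0, 'opening': 0.08527269246044718} -0.0187
top [[421.55352253   0.         321.20032144]
 [  0.         421.55352253 200.00252969]
 [  0.           0.           1.        ]] [[ 0.025  0.981 -0.192  0.261]
 [-1.     0.024 -0.011 -0.087]
 [-0.007  0.192  0.981  1.391]
 [ 0.     0.     0.     1.   ]] [-0.07646593  0.          0.          0.          0.        ]
top hob 0.79 [254.1, 119.3, 337.5, 259.7] [0.553 0.011 0.006] 0.036
top crown_1 0.73 [190.2, 197.5
[... 2268 characters left out ...]
5, 294.7] [ 0.608 -0.416  0.057] 0.07
side kettle 0.89 [311.2, 228.7, 363.6, 276.2] [ 0.442 -0.288  0.08 ] 0.162
side saucepan 0.91 [198.2, 132.3, 257.8, 169.1] [0.455 0.299 0.04 ] 0.076
side saucepan 0.73 [230.0, 141.6, 381.2, 245.7] [0.546 0.001 0.005] 0.036
side saucepan 0.49 [273.5, 145.6, 289.8, 160.9] [0.581 0.207 0.011] 0.021
side pepper_mill 0.71 [364.3, 228.8, 433.9, 291.2] [ 0.611 -0.409  0.057] 0.07
side pepper_mill 0.58 [197.3, 113.8, 210.3, 147.3] [0.38 0.42 0.08] 0.143
side mug 0.91 [327.8, 282.7, 357.2, 327.9] [ 0.374 -0.426  0.053] 0.099
side mug 0.49 [196.6, 132.1, 257.2, 170.6] [0.454 0.3   0.04 ] 0.079
side jar 0.57 [399.4, 304.8, 427.2, 345.8] [ 0.481 -0.613  0.089] 0.117
```

```bash
nproc; nvidia-smi 2>/dev/null | head -3
```

```text
4
```

```bash
python3 - <<'E'
import cv2
t=cv2.imread('pics/top0.png')[100:300,120:520]
cv2.imwrite('pics/top0c.png',cv2.resize(t,(800,400),interpolation=cv2.INTER_CUBIC))
E
```

```text
(no output)
```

View pics/top0c.png

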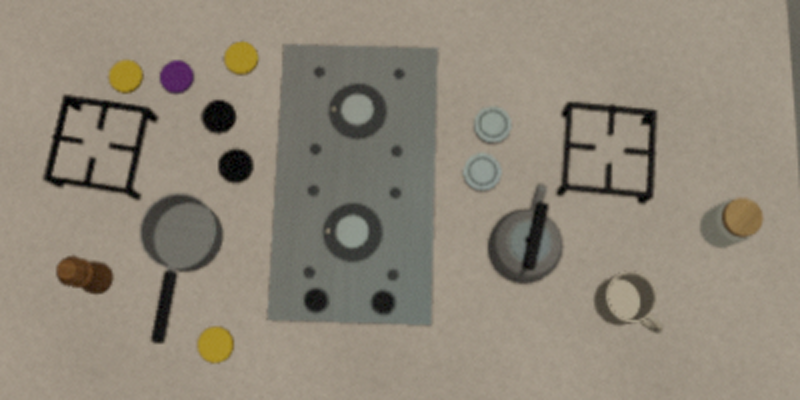

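```bash
cat >> h.py <<'E'
def down(yaw): return R.from_euler('z',yaw,degrees=True)*R.from_euler('x',180,degrees=True)
def yaw_of(r): x=r.as_matrix()[:,0]; return np.degrees(np.arctan2(x[1],x[0]))
class Plan:
    "waypoints -> rows; prints flat list per <=20 rows"
    def __init__(s,pos=None,yaw=None,grip=85):
        o=ctrl.get_obs()
        s.p=np.array(o['tool_pos'] if pos is None else pos,float); s.r=R.from_rotvec(o['tool_rot']) if yaw is None else down(yaw)
        s.g=grip; s.rows=[]
        print('t %.2f pos %s yaw %.1f'%(o['t'],np.round(s.p,4),yaw_of(s.r)))
    def to(s,x,y,z,yaw=None,step=.055,grip=None):
        if grip is not None: s.g=grip
        T=np.array([x,y,z]); yaw=yaw_of(s.r) if yaw is None else yaw
        G=down(yaw); ang=(s.r.inv()*G).as_rotvec()
        n=max(1,int(np.ceil(np.linalg.norm(T-s.p)/step)),int(np.ceil(np.abs(ang).max()/.098)))
        for i in range(n):
            d=s.r.inv().apply((T-s.p)/(n-i)); a=(s.r.inv()*G).as_rotvec()/(n-i)
            d=np.clip(np.round(d/.06,2),-1,1); a=np.clip(np.round(a/.1,2),-1,1)
            s.p=s.p+s.r.apply(d*.06); s.r=s.r*R.from_rotvec(a*.1)
            s.rows.append([*d,*a,s.g])
        return s
    def hold(s,n=1,grip=None):
        if grip is not None: s.g=grip
        s.rows+= [[0]*6+[s.g]]*n; return s
    def out(s):
        print(len(s.rows),'rows')
        for k in range(0,len(s.rows),20):
            print('['+','.join('%g'%(v+0) for r in s.rows[k:k+20] for v in r)+']')
        return s
E
python3 - <<'E'
from h import *
Plan().to(.30,.3,.42,90).to(.52,.0,.45,90).hold(2).out()
E
```

```text
t 1.00 pos [0.2785 0.5595 0.2313] yaw 153.5
21 rows
[-0.19,-0.31,-0.26,0,0,0.92,85,-0.21,-0.29,-0.26,0,0,0.92,85,-0.24,-0.27,-0.26,0,0,0.92,85,-0.26,-0.25,-0.26,0,0,0.93,85,-0.29,-0.22,-0.26,0,0,0.92,85,-0.31,-0.19,-0.26,0,0,0.93,85,-0.32,-0.16,-0.26,0,0,0.92,85,-0.34,-0.14,-0.27,0,0,0.93,85,-0.35,-0.1,-0.26,0,0,0.92,85,-0.35,-0.07,-0.27,0,0,0.93,85,-0.36,-0.04,-0.26,0,0,0.92,85,-0.36,0,-0.27,0,0,0.93,85,-0.71,0.52,-0.07,0,0,0,85,-0.72,0.52,-0.07,0,0,0,85,-0.71,0.52,-0.07,0,0,0,85,-0.72,0.53,-0.07,0,0,0,85,-0.71,0.52,-0.07,0,0,0,85,-0.72,0.53,-0.07,0,0,0,85,-0.71,0.52,-0.07,0,0,0,85,0,0,0,0,0,0,85]
[0,0,0,0,0,0,85]
```

Emit:
jog_arm:
  commands: [-0.19, -0.31, -0.26, 0, 0, 0.92, 85, -0.21, -0.29, -0.26, 0, 0, 0.92, 85, -0.24, -0.27, -0.26, 0, 0, 0.92, 85, -0.26, -0.25, -0.26, 0, 0, 0.93, 85, -0.29, -0.22, -0.26, 0, 0, 0.92, 85, -0.31, -0.19, -0.26, 0, 0, 0.93, 85, -0.32, -0.16, -0.26, 0, 0, 0.92, 85, -0.34, -0.14, -0.27, 0, 0, 0.93, 85, -0.35, -0.1, -0.26, 0, 0, 0.92, 85, -0.35, -0.07, -0.27, 0, 0, 0.93, 85, -0.36, -0.04, -0.26, 0, 0, 0.92, 85, -0.36, 0, -0.27, 0, 0, 0.93, 85, -0.71, 0.52, -0.07, 0, 0, 0, 85, -0.72, 0.52, -0.07, 0, 0, 0, 85, -0.71, 0.52, -0.07, 0, 0, 0, 85, -0.72, 0.53, -0.07, 0, 0, 0, 85, -0.71, 0.52, -0.07, 0, 0, 0, 85, -0.72, 0.53, -0.07, 0, 0, 0, 85, -0.71, 0.52, -0.07, 0, 0, 0, 85, 0, 0, 0, 0, 0, 0, 85]

```text
t: 3.5
tool_pos: [0.521, -0.0025, 0.4487]
tool_rot: [-2.225, -2.216, 0.002]
contact_force: [0.3, -0.1, 0.2]
opening: 0.0849
grip_force: 0.0
```

```bash
python3 - <<'E'
from h import *
d=shot('wrist','w1.png');W=cloud(d);np.savez('w1.npz',W=W,img=d['image'],K=d['K'],D=d['dist_coeffs'],T=d['cam_to_world']);o=ctrl.get_obs();print(o['t'],o['tool_pos'],yaw_of(R.from_rotvec(o['tool_rot'])),o['tool_rot'],o['q'])
print(d['K'],d['dist_coeffs'],np.round(d['cam_to_world'],3))
E
```

```text
3.55 [ 0.52021105 -0.00110916  0.44909261] 89.85905325525628 [-2.22315898e+00 -2.21769758e+00  1.16675062e-03] [-1.45395509e-01 -2.30471101e-01  1.52307848e+00  2.70583915e-04
  1.85057595e+00 -1.42861383e-01]
[[289.66818729   0.         319.22001526]
 [  0.         289.66818729 199.87254431]
 [  0.           0.           1.        ]] [-0.00527236  0.          0.          0.          0.        ] [[ 1.     0.004  0.003  0.521]
 [-0.004  0.961  0.278  0.068]
 [-0.002 -0.278  0.961  0.592]
 [ 0.     0.     0.     1.   ]]
```

View pics/w1.png

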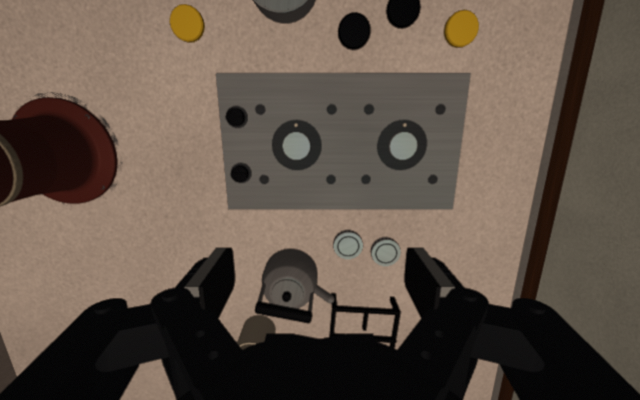

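```bash
cat >> h.py <<'E'
def ortho(d,z,x0,x1,y0,y1,res=.0005):
    "grey image on world plane z; row i -> x0+i*res, col j -> y0+j*res"
    X,Y=np.meshgrid(np.arange(x0,x1,res),np.arange(y0,y1,res),indexing='ij')
    P=np.stack([X,Y,np.full_like(X,z),np.ones_like(X)],-1)@np.linalg.inv(d['cam_to_world']).T
    q=np.stack([P[...,0],-P[...,1],-P[...,2]],-1).reshape(-1,1,3)
    uv=cv2.projectPoints(q,np.zeros(3),np.zeros(3),d['K'],d['dist_coeffs'])[0].reshape(*X.shape,2).astype(np.float32)
    return cv2.remap(d['image'],uv[...,0],uv[...,1],cv2.INTER_CUBIC)
def blob(d,c,z,r,half=None,dark=True,it=3,thr=None):
    "centre of a disc of radius r near c on plane z: template match of disc vs ring"
    half=half or r+.03; res=.0005
    g=cv2.cvtColor(ortho(d,z,c[0]-half,c[0]+half,c[1]-half,c[1]+half,res),cv2.COLOR_RGB2GRAY).astype(np.float32)
    n=int((r*1.35)/res); yy,xx=np.mgrid[-n:n+1,-n:n+1]; rr=np.hypot(xx,yy)*res
    t=cv2.GaussianBlur(np.where(rr<r,0.,1.).astype(np.float32),(0,0),1.5); t=t if dark else 1-t
    m=cv2.matchTemplate(g,t,cv2.TM_CCOEFF_NORMED,mask=(rr<r*1.35).astype(np.float32))
    m=np.nan_to_num(m,posinf=-1,neginf=-1); i,j=np.unravel_index(m.argmax(),m.shape)
    return np.array([c[0]-half+(i+n)*res,c[1]-half+(j+n)*res]),m.max()
def hobpose(d,c0=(.55,.006),yaw0=-2.,v=True):
    "marks+cups -> hob x,y,yaw"
    src=[];dst=[]
    a=np.radians(yaw0); Rm=np.array([[np.cos(a),-np.sin(a)],[np.sin(a),np.cos(a)]])
    for b in(-.09,.12):
        for s in(-1,1):
            for u in(-1,1):
                p=np.array([b+s*.069,u*.069]); q,m=blob(d,Rm@p+c0,.005,.0075,half=.03)
                if m>.6: src.append(p);dst.append(q)
        p=np.array([b,0]); q,m=blob(d,Rm@p+c0,.017,.027,half=.055,dark=False)
        if v: print('cup',q,round(m,2))
        if m>.6: src+= [p]*2;dst+=[q]*2
    src=np.array(src);dst=np.array(dst);A=src-src.mean(0);B=dst-dst.mean(0)
    th=np.arctan2((A[:,0]*B[:,1]-A[:,1]*B[:,0]).sum(),(A*B).sum()); c,s=np.cos(th),np.sin(th);Rr=np.array([[c,-s],[s,c]])
    t=dst.mean(0)-Rr@src.mean(0); res=dst-src@Rr.T-t
    print('hob',np.round(t,4),'yaw %.2f'%np.degrees(th),'n',len(src),'rms mm %.2f max %.2f'%(1e3*np.sqrt((res**2).sum(1).mean()),1e3*np.abs(res).max()),'front',np.round(Rr@[-.09,0]+t,4),'rear',np.round(Rr@[.12,0]+t,4))
    return t,th
E
python3 - <<'E'
from h import *
w=dict(np.load('w1.npz')); dw=dict(image=w['img'],K=w['K'],dist_coeffs=w['D'],cam_to_world=w['T'])
ds={'wrist':dw,'top':eyes.get_image('top'),'side':eyes.get_image('side')}
for n,d in ds.items():
    print(n)
    try: hobpose(d)
    except Exception as e: print(e)
    for nm,c,z,r,dk in(('crownF',(.66,-.222),.018,.032,False),('crownN',(.58,-.205),.018,.032,False),('capN',(.582,.212),.012,.029,True),('capF',(.669,.246),.012,.029,True)):
        print(nm,*blob(d,np.array(c),z,r,half=.06,dark=dk))
E
```

```text
wrist
cup [0.47405483 0.01264095] 0.99
cup [0.6839269  0.01181206] 0.99
hob [0.5641 0.0122] yaw -0.20 n 12 rms mm 0.37 max 0.60 front [0.4741 0.0125] rear [0.6841 0.0118]
crownF [ 0.6765 -0.234 ] 0.326682
crownN [ 0.5965 -0.207 ] 0.20728453
capN [0.5825 0.2145] 0.98288405
capF [0.667  0.2475] 0.67092776
top
cup [0.47205483 0.00814095] 0.63
cup [0.6799269  0.01931206] 0.4
hob [0.5653 0.0093] yaw -0.17 n 7 rms mm 3.80 max 6.43 front [0.4753 0.0095] rear [0.6853 0.0089]
crownF [ 0.6765 -0.205 ] 0.05285562
crownN [ 0.5965 -0.2135] 0.2087397
capN [0.6025 0.2055] 0.3851745
capF [0.6695 0.2485] 0.7568954
side
cup [0.47405483 0.01114095] 0.96
cup [0.6834269  0.01031206] 0.96
hob [0.5641 0.0117] yaw -0.24 n 12 rms mm 0.75 max 0.94 front [0.4741 0.012 ] rear [0.6841 0.0112]
crownF [ 0.643 -0.205] 0.016148554
crownN [ 0.5945 -0.222 ] 0.25363103
capN [0.58  0.209] 0.9043757
capF [0.6655 0.244 ] 0.8976909
```

```bash
python3 - <<'E'
from h import *
Plan().to(.58,-.15,.3,140).to(.615,-.21,.2,168).hold(2).out()
E
```

```text
t 3.65 pos [5.195e-01 5.000e-04 4.498e-01] yaw 90.0
16 rows
[-0.28,0.11,0.28,0,0,-0.97,85,-0.29,0.08,0.28,0,0,-0.97,85,-0.29,0.06,0.28,0,0,-0.97,85,-0.3,0.03,0.28,0,0,-0.97,85,-0.3,0,0.28,0,0,-0.97,85,-0.3,-0.03,0.27,0,0,-0.97,85,-0.29,-0.06,0.28,0,0,-0.97,85,-0.29,-0.09,0.27,0,0,-0.97,85,-0.28,-0.12,0.28,0,0,-0.96,85,-0.22,-0.08,0.33,0,0,-0.98,85,-0.21,-0.1,0.33,0,0,-0.98,85,-0.2,-0.12,0.33,0,0,-0.98,85,-0.18,-0.13,0.34,0,0,-0.97,85,-0.17,-0.16,0.33,0,0,-0.98,85,0,0,0,0,0,0,85,0,0,0,0,0,0,85]
```

Emit:
jog_arm:
  commands: [-0.28, 0.11, 0.28, 0, 0, -0.97, 85, -0.29, 0.08, 0.28, 0, 0, -0.97, 85, -0.29, 0.06, 0.28, 0, 0, -0.97, 85, -0.3, 0.03, 0.28, 0, 0, -0.97, 85, -0.3, 0, 0.28, 0, 0, -0.97, 85, -0.3, -0.03, 0.27, 0, 0, -0.97, 85, -0.29, -0.06, 0.28, 0, 0, -0.97, 85, -0.29, -0.09, 0.27, 0, 0, -0.97, 85, -0.28, -0.12, 0.28, 0, 0, -0.96, 85, -0.22, -0.08, 0.33, 0, 0, -0.98, 85, -0.21, -0.1, 0.33, 0, 0, -0.98, 85, -0.2, -0.12, 0.33, 0, 0, -0.98, 85, -0.18, -0.13, 0.34, 0, 0, -0.97, 85, -0.17, -0.16, 0.33, 0, 0, -0.98, 85, 0, 0, 0, 0, 0, 0, 85, 0, 0, 0, 0, 0, 0, 85]

```text
t: 5.65
tool_pos: [0.6152, -0.2095, 0.2014]
tool_rot: [0.329, 3.123, -0.0]
contact_force: [-0.1, 0.1, -0.6]
opening: 0.0849
grip_force: 0.0
```

```bash
python3 - <<'E'
from h import *
d=shot('wrist','w2.png');o=ctrl.get_obs();print(o['t'],o['tool_pos'],yaw_of(R.from_rotvec(o['tool_rot'])))
W=cloud(d)
g=ortho(d,.018,.53,.72,-.28,-.15,.0003);cv2.imwrite('pics/o2.png',cv2.cvtColor(g,cv2.COLOR_RGB2BGR))
e=cv2.GaussianBlur(cv2.cvtColor(g,cv2.COLOR_RGB2GRAY),(0,0),1.5)
c=cv2.HoughCircles(e,cv2.HOUGH_GRADIENT,1.5,30,param1=60,param2=30,minRadius=60,maxRadius=115)
if c is not None:
  for x,y,r in c[0][:8]: print('x %.4f y %.4f r %.4f'%(.53+y*.0003,-.28+x*.0003,r*.0003))
# depth based
for c0 in((.66,-.225),(.58,-.205)):
    m=(np.hypot(W[...,0]-c0[0],W[...,1]-c0[1])<.05)&(W[...,2]>.013)&(W[...,2]<.03)
    P=W[m][:,:2]; (a,b),r=cv2.minEnclosingCircle(P.astype(np.float32)); print('depth',a,b,r,P.mean(0),np.median(W[m][:,2]),m.sum())
E
```

```text
5.7 [ 0.61536462 -0.20975718  0.20183748] 167.98611633158538
x 0.5806 y -0.2015 r 0.0239
x 0.6643 y -0.2181 r 0.0236
x 0.6553 y -0.2168 r 0.0274
x 0.5757 y -0.1938 r 0.0326
x 0.6558 y -0.2258 r 0.0234
x 0.5874 y -0.2091 r 0.0313
depth 0.6630117893218994 -0.218258336186409 0.03280309587717056 [ 0.66141778 -0.21777456] 0.019369037840724135 2145
depth 0.5802257657051086 -0.20086684823036194 0.032716866582632065 [ 0.57929226 -0.20056189] 0.019430815763507137 2585
```

View pics/w2.png

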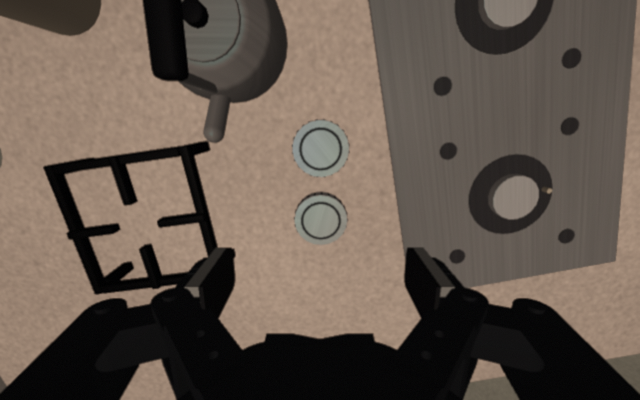

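```bash
python3 - <<'E'
from h import *
P=Plan().to(.6637,-.2182,.06,168.5,grip=80).to(.6637,-.2182,.0,168.5,step=.03).hold(1).hold(4,grip=50).to(.6637,-.2182,.06,step=.04).out()
P.rows=[];print('place')
P.to(.684,-.0,.10,step=.045).to(.684,.012,.03,step=.04).to(.684,.012,.018,step=.006).hold(2).hold(2,grip=80).to(.684,.012,.10,step=.05).out()
E
```

```text
t 5.70 pos [ 0.6154 -0.2098  0.2018] yaw 168.0
13 rows
[-0.27,0.01,0.79,0,0.01,-0.03,80,-0.27,0.01,0.79,0,0.01,-0.03,80,-0.27,0.01,0.78,0,0,-0.03,80,0,0,0.33,0,0,0,80,0,0,0.34,0,0,0,80,0,0,0.33,0,0,0,80,0,0,0,0,0,0,80,0,0,0,0,0,0,50,0,0,0,0,0,0,50,0,0,0,0,0,0,50,0,0,0,0,0,0,50,0,0,-0.5,0,0,0,50,0,0,-0.5,0,0,0,50]
place
16 rows
[0.08,0.73,-0.13,0,0,0,50,0.08,0.72,-0.13,0,0,0,50,0.08,0.73,-0.13,0,0,0,50,0.07,0.72,-0.14,0,0,0,50,0.08,0.73,-0.13,0,0,0,50,0.02,0.1,0.58,0,0,0,50,0.02,0.1,0.58,0,0,0,50,0,0,0.07,0,0,0,50,0,0,0.07,0,0,0,50,0,0,0.06,0,0,0,50,0,0,0,0,0,0,50,0,0,0,0,0,0,50,0,0,0,0,0,0,80,0,0,0,0,0,0,80,0,0,-0.68,0,0,0,80,0,0,-0.68,0,0,0,80]
```

Emit:
jog_arm:
  commands: [-0.27, 0.01, 0.79, 0, 0.01, -0.03, 80, -0.27, 0.01, 0.79, 0, 0.01, -0.03, 80, -0.27, 0.01, 0.78, 0, 0, -0.03, 80, 0, 0, 0.33, 0, 0, 0, 80, 0, 0, 0.34, 0, 0, 0, 80, 0, 0, 0.33, 0, 0, 0, 80, 0, 0, 0, 0, 0, 0, 80, 0, 0, 0, 0, 0, 0, 50, 0, 0, 0, 0, 0, 0, 50, 0, 0, 0, 0, 0, 0, 50]
  newtons: 40

```text
t: 6.95
tool_pos: [0.6636, -0.2193, 0.0002]
tool_rot: [0.315, 3.125, -0.001]
contact_force: [0.6, -0.0, 3.8]
opening: 0.0623
grip_force: 44.3
```

Emit:
jog_arm:
  commands: [0, 0, -0.5, 0, 0, 0, 50, 0, 0, -0.5, 0, 0, 0, 50, 0.08, 0.73, -0.13, 0, 0, 0, 50, 0.08, 0.72, -0.13, 0, 0, 0, 50, 0.08, 0.73, -0.13, 0, 0, 0, 50, 0.07, 0.72, -0.14, 0, 0, 0, 50, 0.08, 0.73, -0.13, 0, 0, 0, 50, 0.02, 0.1, 0.4, 0, 0, 0, 50, 0, 0, 0, 0, 0, 0, 50, 0, 0, 0, 0, 0, 0, 50]

```text
t: 8.2
tool_pos: [0.6831, 0.0048, 0.0742]
tool_rot: [-0.316, -3.123, -0.0]
contact_force: [0.2, -0.6, -1.2]
opening: 0.0624
grip_force: 44.2
```

```bash
python3 - <<'E'
from h import *
o=ctrl.get_obs();print(o['opening'],o['grip_force'],o['contact_force'])
d=shot('wrist','w3.png'); hobpose(d,(.5641,.012),-.2)
P=Plan(grip=50).to(.684,.012,.03,168.5,step=.04).to(.684,.012,.018,step=.006).hold(2).hold(2,grip=80).to(.684,.012,.06,step=.03).to(.66,.012,.14,step=.05).hold(1).out()
E
```

```text
0.0624458901674929 44.178303480148315 [ 0.18240408 -0.57026903 -1.17464519]
cup [ 0.45510055 -0.00668584] 0.0
cup [0.68359927 0.01208112] 0.37
hob [0.5684 0.0088] yaw 0.00 n 1 rms mm 0.00 max 0.00 front [0.4784 0.0088] rear [0.6884 0.0088]
t 8.25 pos [0.6835 0.0046 0.0747] yaw 168.4
13 rows
[0.01,0.06,0.37,0,-0.01,-0.01,50,0.01,0.06,0.38,0,0,0,50,0,0,0.1,0,0,0,50,0,0,0.1,0,0,0,50,0,0,0,0,0,0,50,0,0,0,0,0,0,50,0,0,0,0,0,0,80,0,0,0,0,0,0,80,0,0,-0.35,0,0,0,80,0,0,-0.35,0,0,0,80,0.19,-0.04,-0.67,0,0,0,80,0.2,-0.04,-0.67,0,0,0,80,0,0,0,0,0,0,80]
```

View pics/w3.png

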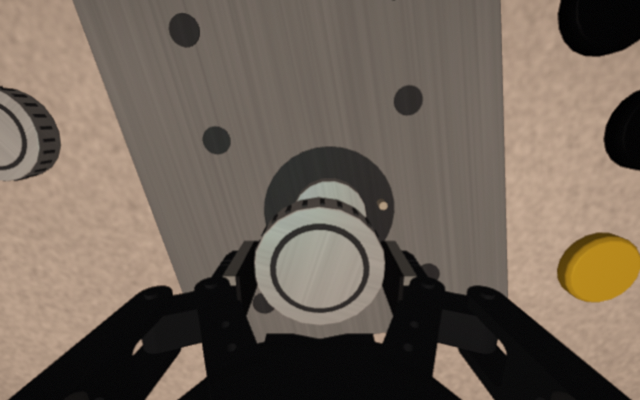

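Emit:
jog_arm:
  commands: [0.01, 0.06, 0.37, 0, 0, 0, 50, 0.01, 0.06, 0.38, 0, 0, 0, 50, 0, 0, 0.1, 0, 0, 0, 50, 0, 0, 0.1, 0, 0, 0, 50, 0, 0, 0, 0, 0, 0, 50, 0, 0, 0, 0, 0, 0, 50]

```text
t: 9.0
tool_pos: [0.6839, 0.0126, 0.0175]
tool_rot: [-0.315, -3.125, -0.0]
contact_force: [0.1, 0.3, -1.9]
opening: 0.0623
grip_force: 44.7
```

Emit:
jog_arm:
  commands: [0, 0, 0.02, 0, 0, 0, 50, 0, 0, 0, 0, 0, 0, 50, 0, 0, 0, 0, 0, 0, 80, 0, 0, 0, 0, 0, 0, 80, 0, 0, -0.35, 0, 0, 0, 80, 0, 0, -0.35, 0, 0, 0, 80, 0.2, -0.04, -0.67, 0, 0, 0, 80, 0.2, -0.04, -0.67, 0, 0, 0, 80, 0.4, 0, -0.3, 0, 0, 0, 80, 0, 0, 0, 0, 0, 0, 80]

```text
t: 10.25
tool_pos: [0.6369, 0.0177, 0.161]
tool_rot: [0.314, 3.121, 0.0]
contact_force: [0.0, -1.1, -0.5]
opening: 0.08
grip_force: 0.0
```

```bash
cat >> h.py <<'E'
def ring(d,c,z,r,half=.02,w=.0025):
    "centre of circle of radius r (edge) near c on plane z by gradient energy along circle"
    res=.0005;H=half+r+.01
    g=cv2.cvtColor(ortho(d,z,c[0]-H,c[0]+H,c[1]-H,c[1]+H,res),cv2.COLOR_RGB2GRAY).astype(np.float32)
    g=cv2.GaussianBlur(g,(0,0),2); gi=cv2.Sobel(g,cv2.CV_32F,0,1);gj=cv2.Sobel(g,cv2.CV_32F,1,0)
    n=int((r+.005)/res); ii,jj=np.mgrid[-n:n+1,-n:n+1].astype(np.float32); rr=np.hypot(ii,jj)+1e-6
    m=np.exp(-((rr*res-r)/.0008)**2).astype(np.float32)
    s=cv2.matchTemplate(gi,m*ii/rr,cv2.TM_CCORR)+cv2.matchTemplate(gj,m*jj/rr,cv2.TM_CCORR)
    s=np.abs(s); i,j=np.unravel_index(s.argmax(),s.shape)
    return np.round([c[0]-H+(i+n)*res,c[1]-H+(j+n)*res],4),s.max()/m.sum()
E
python3 - <<'E'
from h import *
o=ctrl.get_obs();print(o['t'],o['contact_force'])
d=shot('wrist','w4.png');np.save('w4.npy',d,allow_pickle=True); t,th=hobpose(d,(.5641,.012),-.2)
for r in(.0245,.032): print(ring(d,(.684,.012),.035,r))
for r in(.0245,.032): print('n',ring(d,(.5805,-.2013),.018,r))
s=shot('side')
for r in(.0245,.032): print('side',ring(s,(.684,.012),.035,r))
E
```

```text
10.25 [ 0.03642551 -1.07099318 -0.47115444]
cup [0.48210055 0.01081416] 0.66
cup [0.68459927 0.00658112] 0.56
hob [0.5683 0.0113] yaw 0.17 n 4 rms mm 3.79 max 3.81 front [0.4784 0.011 ] rear [0.6883 0.0116]
(array([0.685 , 0.0125]), np.float32(103.55938))
(array([0.6845, 0.0125]), np.float32(114.103775))
n (array([ 0.5805, -0.2023]), np.float32(100.764))
n (array([ 0.58  , -0.1933]), np.float32(56.439224))
side (array([0.685, 0.012]), np.float32(16.659124))
side (array([0.6845, 0.0115]), np.float32(25.946293))
```

View pics/w4.png

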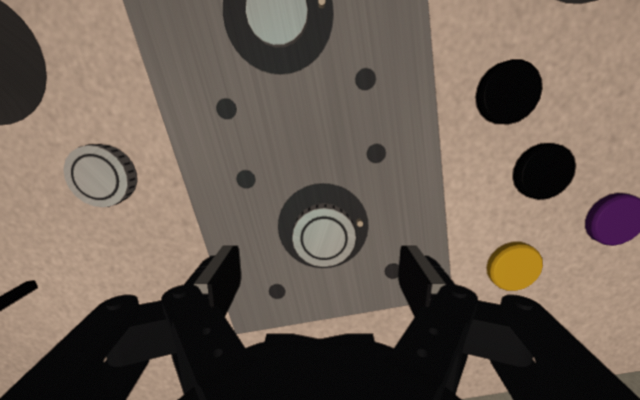

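```bash
python3 - <<'E'
from h import *
P=Plan(grip=80).to(.60,-.15,.12).to(.5805,-.202,.06,168.5).to(.5805,-.202,.0,step=.03).hold(1).hold(3,grip=50).out()
P.rows=[];print('place')
P.to(.5805,-.202,.06,step=.03).to(.474,-.01,.08,step=.045).to(.474,.0125,.03,step=.03).to(.474,.0125,.0165,step=.007).hold(3).out()
E
```

```text
t 10.35 pos [0.6361 0.0175 0.1573] yaw 168.5
13 rows
[0.01,-0.71,0.16,0,0,0,80,0.01,-0.72,0.15,0,0,0,80,0.01,-0.71,0.16,0,0,0,80,0,-0.72,0.15,0,0,0,80,0.07,-0.45,0.5,0,0,0,80,0.08,-0.46,0.5,0,0,0,80,0,0,0.33,0,0,0,80,0,0,0.34,0,0,0,80,0,0,0.33,0,0,0,80,0,0,0,0,0,0,80,0,0,0,0,0,0,50,0,0,0,0,0,0,50,0,0,0,0,0,0,50]
place
14 rows
[0,0,-0.5,0,0,0,50,0,0,-0.5,0,0,0,50,0.48,0.56,-0.07,0,0,0,50,0.47,0.56,-0.07,0,0,0,50,0.48,0.55,-0.06,0,0,0,50,0.47,0.56,-0.07,0,0,0,50,0.48,0.55,-0.06,0,0,0,50,0.04,0.18,0.42,0,0,0,50,0.03,0.19,0.41,0,0,0,50,0,0,0.11,0,0,0,50,0,0,0.12,0,0,0,50,0,0,0,0,0,0,50,0,0,0,0,0,0,50,0,0,0,0,0,0,50]
```

Emit:
jog_arm:
  commands: [0.01, -0.71, 0.16, 0, 0, 0, 80, 0.01, -0.72, 0.15, 0, 0, 0, 80, 0.01, -0.71, 0.16, 0, 0, 0, 80, 0, -0.72, 0.15, 0, 0, 0, 80, 0.07, -0.45, 0.5, 0, 0, 0, 80, 0.08, -0.46, 0.5, 0, 0, 0, 80, 0, 0, 0.33, 0, 0, 0, 80, 0, 0, 0.34, 0, 0, 0, 80, 0, 0, 0.33, 0, 0, 0, 80, 0, 0, 0, 0, 0, 0, 80, 0, 0, 0, 0, 0, 0, 50, 0, 0, 0, 0, 0, 0, 50, 0, 0, 0, 0, 0, 0, 50]

```text
t: 11.98
tool_pos: [0.5806, -0.2021, 0.0004]
tool_rot: [0.315, 3.126, -0.001]
contact_force: [0.7, 0.0, 2.7]
opening: 0.0625
grip_force: 44.2
```

Emit:
jog_arm:
  commands: [0, 0, -0.5, 0, 0, 0, 50, 0, 0, -0.5, 0, 0, 0, 50, 0.48, 0.56, -0.07, 0, 0, 0, 50, 0.47, 0.56, -0.07, 0, 0, 0, 50, 0.48, 0.55, -0.06, 0, 0, 0, 50, 0.47, 0.56, -0.07, 0, 0, 0, 50, 0.48, 0.55, -0.06, 0, 0, 0, 50, 0.04, 0.18, 0.42, 0, 0, 0, 50, 0.03, 0.19, 0.41, 0, 0, 0, 50, 0, 0, 0.11, 0, 0, 0, 50, 0, 0, 0, 0, 0, 0, 50, 0, 0, 0, 0, 0, 0, 50]

```text
t: 13.48
tool_pos: [0.4744, 0.012, 0.0241]
tool_rot: [0.316, 3.126, 0.0]
contact_force: [0.1, 0.2, -0.9]
opening: 0.0623
grip_force: 44.2
```

```bash
python3 - <<'E'
from h import *
P=Plan(grip=50).to(.474,.0125,.0165,168.5,step=.005).hold(2).hold(2,grip=80).to(.474,.0125,.06,step=.025).to(.48,.02,.16,step=.05).hold(1).out()
P.rows=[]
P.to(.615,.225,.2,201).hold(2).out()
E
```

```text
t 13.47 pos [0.4744 0.012  0.0241] yaw 168.5
12 rows
[0,0,0.06,0,0,0,50,0.01,0.01,0.07,0,0,-0.01,50,0,0,0,0,0,0,50,0,0,0,0,0,0,50,0,0,0,0,0,0,80,0,0,0,0,0,0,80,0,0,-0.36,0,0,0,80,0,0,-0.37,0,0,0,80,-0.03,0.05,-0.56,0,0,0,80,-0.02,0.04,-0.55,0,0,0,80,-0.03,0.05,-0.56,0,0,0,80,0,0,0,0,0,0,80]
8 rows
[-0.25,0.63,-0.11,0,0,-0.94,80,-0.31,0.61,-0.11,0,0,-0.95,80,-0.37,0.57,-0.11,0,0,-0.94,80,-0.42,0.54,-0.11,0,0,-0.95,80,-0.47,0.49,-0.11,0,0,-0.94,80,-0.52,0.45,-0.11,0,0,-0.95,80,0,0,0,0,0,0,80,0,0,0,0,0,0,80]
```

Emit:
jog_arm:
  commands: [0, 0, 0.06, 0, 0, 0, 50, 0.01, 0.01, 0.07, 0, 0, -0.01, 50, 0, 0, 0, 0, 0, 0, 50, 0, 0, 0, 0, 0, 0, 50, 0, 0, 0, 0, 0, 0, 80, 0, 0, 0, 0, 0, 0, 80, 0, 0, -0.36, 0, 0, 0, 80, 0, 0, -0.37, 0, 0, 0, 80, -0.03, 0.05, -0.56, 0, 0, 0, 80, -0.02, 0.04, -0.55, 0, 0, 0, 80, -0.03, 0.05, -0.56, 0, 0, 0, 80, 0, 0, 0, 0, 0, 0, 80]

```text
t: 14.98
tool_pos: [0.4816, 0.0204, 0.1623]
tool_rot: [0.312, 3.122, 0.0]
contact_force: [0.6, 0.2, -0.0]
opening: 0.0798
grip_force: 0.0
```

Emit:
jog_arm:
  commands: [-0.25, 0.63, -0.11, 0, 0, -0.94, 80, -0.31, 0.61, -0.11, 0, 0, -0.95, 80, -0.37, 0.57, -0.11, 0, 0, -0.94, 80, -0.42, 0.54, -0.11, 0, 0, -0.95, 80, -0.47, 0.49, -0.11, 0, 0, -0.94, 80, -0.52, 0.45, -0.11, 0, 0, -0.95, 80, 0, 0, 0, 0, 0, 0, 80, 0, 0, 0, 0, 0, 0, 80]

```text
t: 15.98
tool_pos: [0.6135, 0.2252, 0.1965]
tool_rot: [0.572, -3.084, -0.0]
contact_force: [-0.0, -0.8, -0.2]
opening: 0.0804
grip_force: 0.0
```

```bash
python3 - <<'E'
from h import *
d=shot('wrist','w5.png');s=shot('side');o=ctrl.get_obs();print(o['t'],o['tool_pos'])
for n,v in(('w',d),('s',s)):
  for nm,c in(('N',(.5825,.2145)),('F',(.667,.2475))):
    print(n,nm,blob(v,np.array(c),.010,.0298,half=.06),ring(v,c,.009,.03))
  for r in(.0245,.032): print('crown front',ring(v,(.474,.0125),.035,r),'rear',ring(v,(.684,.012),.035,r))
hobpose(s,(.5641,.012),-.2)
E
```

```text
16.075 [0.61356945 0.22470106 0.19726641]
w N (array([0.5825, 0.2155]), np.float32(0.99399626)) (array([0.583 , 0.2155]), np.float32(144.4017))
w F (array([0.668, 0.25 ]), np.float32(0.9914657)) (array([0.668 , 0.2505]), np.float32(144.2763))
crown front (array([ 0.4915, -0.0125]), np.float32(12.140683)) rear (array([0.685 , 0.0115]), np.float32(98.51193))
crown front (array([0.494 , 0.0335]), np.float32(15.728572)) rear (array([0.6845, 0.012 ]), np.float32(88.89097))
s N (array([0.581, 0.211]), np.float32(0.93140125)) (array([0.5815, 0.2115]), np.float32(38.79139))
s F (array([0.6665, 0.2455]), np.float32(0.92154694)) (array([0.667, 0.246]), np.float32(41.45828))
crown front (array([0.475 , 0.0125]), np.float32(16.150185)) rear (array([0.6845, 0.012 ]), np.float32(14.885564))
crown front (array([0.474 , 0.0115]), np.float32(24.697365)) rear (array([0.684, 0.011]), np.float32(23.898893))
cup [0.47860055 0.01681416] 0.64
cup [0.68959927 0.01758112] 0.63
hob [0.5659 0.0138] yaw -0.12 n 12 rms mm 3.36 max 4.06 front [0.4759 0.014 ] rear [0.6859 0.0135]
```

View pics/w5.png

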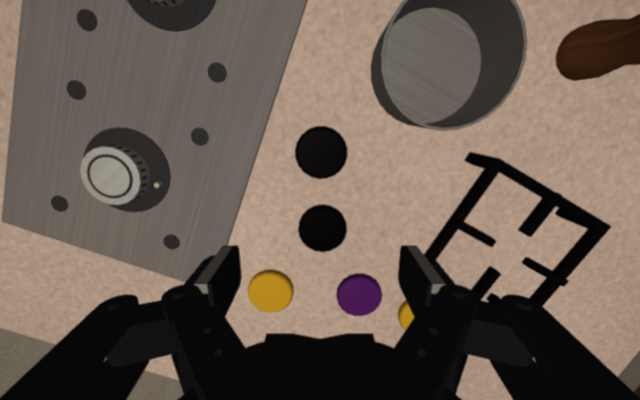

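```bash
python3 - <<'E'
from h import *
P=Plan(grip=78).to(.668,.250,.06,201.5).to(.668,.250,-.002,step=.03).hold(1).hold(3,grip=48).out()
P.rows=[];print('place')
P.to(.668,.25,.07,step=.035).to(.6845,.03,.09,step=.045).to(.6845,.012,.045,step=.03).to(.6845,.012,.0335,step=.006).hold(3).out()
P.rows=[];print('rel')
P.hold(2,grip=78).to(.6845,.012,.08,step=.025).to(.65,.05,.16,step=.05).hold(1).out()
E
```

```text
t 16.07 pos [0.6136 0.2247 0.1973] yaw -159.0
10 rows
[-0.34,0.02,0.76,0,-0.01,-0.03,78,-0.33,0.02,0.76,0.01,-0.01,-0.03,78,-0.33,0.02,0.76,0,-0.02,-0.03,78,0,0,0.35,0,0,0,78,0,0,0.34,0,0,0,78,0,0,0.35,0,0,0,78,0,0,0,0,0,0,78,0,0,0,0,0,0,48,0,0,0,0,0,0,48,0,0,0,0,0,0,48]
place
15 rows
[0,0,-0.4,0,0,0,48,0,0,-0.4,0,0,0,48,0,0,-0.4,0,0,0,48,0.22,-0.7,-0.07,0,0,0,48,0.22,-0.7,-0.07,0,0,0,48,0.21,-0.7,-0.07,0,0,0,48,0.22,-0.7,-0.06,0,0,0,48,0.21,-0.71,-0.07,0,0,0,48,0.06,-0.14,0.38,0,0,0,48,0.05,-0.14,0.37,0,0,0,48,0,0,0.1,0,0,0,48,0,0,0.1,0,0,0,48,0,0,0,0,0,0,48,0,0,0,0,0,0,48,0,0,0,0,0,0,48]
rel
7 rows
[0,0,0,0,0,0,78,0,0,0,0,0,0,78,0,0,-0.39,0,0,0,78,0,0,-0.39,0,0,0,78,0.15,0.4,-0.67,0,0,0,78,0.15,0.4,-0.66,0,0,0,78,0,0,0,0,0,0,78]
```

Emit:
jog_arm:
  commands: [-0.34, 0.02, 0.76, 0, -0.01, -0.03, 78, -0.33, 0.02, 0.76, 0, -0.01, -0.03, 78, -0.33, 0.02, 0.76, 0, 0, -0.03, 78, 0, 0, 0.35, 0, 0, 0, 78, 0, 0, 0.34, 0, 0, 0, 78, 0, 0, 0.35, 0, 0, 0, 78, 0, 0, 0, 0, 0, 0, 78, 0, 0, 0, 0, 0, 0, 48, 0, 0, 0, 0, 0, 0, 48, 0, 0, 0, 0, 0, 0, 48]

```text
t: 17.32
tool_pos: [0.6703, 0.2513, 0.0013]
tool_rot: [-0.587, 3.083, 0.002]
contact_force: [-1.5, -0.2, 4.0]
opening: 0.0577
grip_force: 43.3
```

Emit:
jog_arm:
  commands: [0, 0, -0.4, 0, 0, 0, 48, 0, 0, -0.4, 0, 0, 0, 48, 0, 0, -0.4, 0, 0, 0, 48, 0.22, -0.7, -0.07, 0, 0, 0, 48, 0.22, -0.7, -0.07, 0, 0, 0, 48, 0.21, -0.7, -0.07, 0, 0, 0, 48, 0.22, -0.7, -0.06, 0, 0, 0, 48, 0.21, -0.71, -0.07, 0, 0, 0, 48, 0, 0, 0, 0, 0, 0, 48, 0, 0, 0, 0, 0, 0, 48]

```text
t: 18.58
tool_pos: [0.6864, 0.0313, 0.0926]
tool_rot: [-0.587, 3.085, 0.002]
contact_force: [0.4, 0.4, -0.8]
opening: 0.0577
grip_force: 43.2
```

```bash
python3 - <<'E'
from h import *
d=shot('wrist','w6.png');o=ctrl.get_obs();print(o['t'],o['tool_pos'],o['contact_force'],o['opening'])
p=o['tool_pos']; z=p[2]+.002
for zz,r in((z+.012,.028),(z+.009,.03),(z+.006,.03)):
    c,s=ring(d,p[:2],zz,r,half=.01); print(zz,c,s,'tool frame',R.from_rotvec(o['tool_rot']).inv().apply([*(c-p[:2]),0]))
P=Plan(grip=48).to(.6845,.012,.045,201.5,step=.03).to(.6845,.012,.0335,step=.006).hold(2).out()
E
```

```text
18.625 [0.6861686  0.03190686 0.09225885] [ 0.28447446  0.20165523 -1.7676278 ] 0.05769645998148125
0.10625885123202203 [0.6817 0.0294] 89.615234 tool frame [ 5.07744580e-03 -6.87182436e-04 -6.38000884e-06]
0.10325885123202203 [0.6837 0.0304] 117.69271 tool frame [ 2.84982213e-03 -4.93054448e-04 -3.70935199e-06]
0.10025885123202204 [0.6852 0.0309] 114.48582 tool frame [ 1.27107247e-03 -5.79927223e-04 -2.08514454e-06]
t 18.62 pos [0.6862 0.0319 0.0923] yaw -158.4
6 rows
[0.07,-0.15,0.39,0.01,0.01,0.01,48,0.08,-0.15,0.4,0,0,0,48,0,0,0.09,0,0,0,48,0,0,0.1,0,0,0,48,0,0,0,0,0,0,48,0,0,0,0,0,0,48]
```

View pics/w6.png

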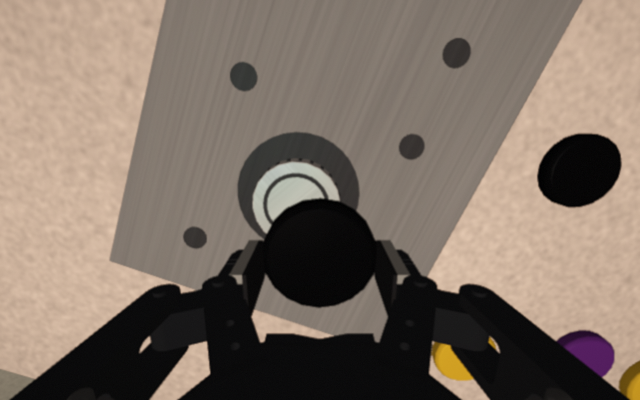

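```bash
python3 - <<'E'
from h import *
P=Plan(grip=48).to(.6867,.013,.048,201.5,step=.03).to(.6867,.013,.0365,step=.006).hold(2).out()
E
```

```text
t 18.62 pos [0.6862 0.0319 0.0923] yaw -158.4
6 rows
[0.05,-0.15,0.37,0.01,0.01,0.01,48,0.06,-0.15,0.37,0,0,0,48,0,0,0.09,0,0,0,48,0,0,0.1,0,0,0,48,0,0,0,0,0,0,48,0,0,0,0,0,0,48]
```

Emit:
jog_arm:
  commands: [0.05, -0.15, 0.37, 0, 0, 0, 48, 0.06, -0.15, 0.37, 0, 0, 0, 48, 0, 0, 0.09, 0, 0, 0, 48, 0, 0, 0.1, 0, 0, 0, 48, 0, 0, 0, 0, 0, 0, 48, 0, 0, 0, 0, 0, 0, 48]

```text
t: 19.38
tool_pos: [0.687, 0.0122, 0.0363]
tool_rot: [-0.588, 3.085, 0.001]
contact_force: [-1.4, 0.5, 1.4]
opening: 0.0574
grip_force: 43.5
```

Force turned positive: resting. Release, rise, and go look above the next cap.

```bash
python3 - <<'E'
from h import *
P=Plan(grip=78).hold(2).to(.687,.0122,.08,step=.022).to(.65,.05,.18,201,step=.05).to(.60,.15,.2).hold(2).out()
E
```

```text
t 19.38 pos [0.687  0.0122 0.0363] yaw -158.4
12 rows
[0,0,0,0,0,0,78,0,0,0,0,0,0,78,0,0,-0.36,0,0.01,0,78,0,0,-0.37,0.01,0,0,78,0.11,0.27,-0.56,0,0,0.03,78,0.12,0.27,-0.55,0,0,0.03,78,0.11,0.27,-0.56,0,0,0.04,78,0.06,0.62,-0.11,0,0,0,78,0.06,0.62,-0.11,0,0,0,78,0.06,0.62,-0.11,0,0,0,78,0,0,0,0,0,0,78,0,0,0,0,0,0,78]
```

Emit:
jog_arm:
  commands: [0, 0, 0, 0, 0, 0, 78, 0, 0, 0, 0, 0, 0, 78, 0, 0, -0.36, 0, 0, 0, 78, 0, 0, -0.37, 0, 0, 0, 78, 0.11, 0.27, -0.56, 0, 0, 0.03, 78, 0.12, 0.27, -0.55, 0, 0, 0.03, 78, 0.11, 0.27, -0.56, 0, 0, 0.04, 78, 0.06, 0.62, -0.11, 0, 0, 0, 78, 0.06, 0.62, -0.11, 0, 0, 0, 78, 0.06, 0.62, -0.11, 0, 0, 0, 78, 0, 0, 0, 0, 0, 0, 78, 0, 0, 0, 0, 0, 0, 78]

```text
t: 20.88
tool_pos: [0.6004, 0.1498, 0.2012]
tool_rot: [-0.572, 3.087, 0.001]
contact_force: [0.5, -0.7, -0.1]
opening: 0.078
grip_force: 0.0
```

```bash
python3 - <<'E'
from h import *
d=shot('wrist','w7.png');o=ctrl.get_obs();print(o['t'],o['tool_pos'])
for zz,r in((.047,.028),(.044,.03)): print('rear cap',ring(d,(.6845,.012),zz,r))
print('rear crown',ring(d,(.6845,.012),.035,.032), ring(d,(.684,.012),.005,.0425))
print('N',ring(d,(.583,.2155),.009,.03),ring(d,(.583,.2155),.012,.028),ring(d,(.583,.2155),.0,.03))
E
```

```text
20.925 [0.60032907 0.14937217 0.20057379]
rear cap (array([0.6805, 0.016 ]), np.float32(82.59459))
rear cap (array([0.685, 0.013]), np.float32(93.59346))
rear crown (array([0.69  , 0.0095]), np.float32(93.33647)) (array([0.698 , 0.0035]), np.float32(26.885))
N (array([0.5825, 0.215 ]), np.float32(154.50009)) (array([0.5815, 0.213 ]), np.float32(102.745804)) (array([0.584 , 0.2175]), np.float32(145.42506))
```

View pics/w7.png

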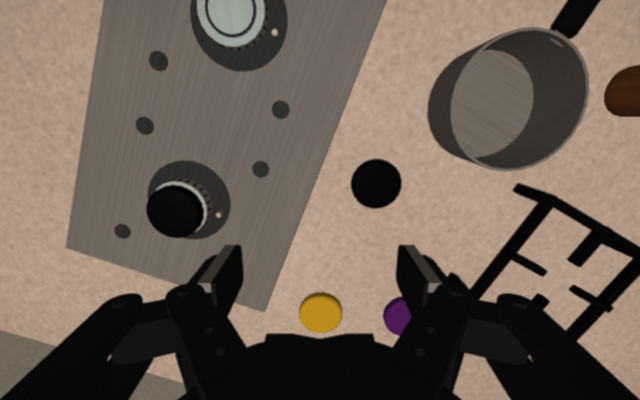

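```bash
cat >> h.py <<'E'
def pan(d,c=(.49,.29),rmax=.12):
    "saucepan: rim circle (LSQ on high points), handle yaw; returns centre,+x yaw"
    W=cloud(d);P=W[(np.hypot(W[...,0]-c[0],W[...,1]-c[1])<.28)]
    H=P[(P[:,2]>.060)&(P[:,2]<.078)]
    c=np.array(c)
    for k in range(8):
        r=np.hypot(*(H[:,:2]-c).T); Q=H[abs(r-.062)<(.03 if k<3 else .006)][:,:2]
        s=np.linalg.lstsq(np.c_[2*Q,np.ones(len(Q))],(Q**2).sum(1),rcond=None)[0]; c=s[:2]
    rad=np.sqrt(s[2]+c@c)
    h=H[(np.hypot(*(H[:,:2]-c).T)>.08)&(np.hypot(*(H[:,:2]-c).T)<.185)][:,:2]
    return c,rad,len(Q),(np.degrees(np.arctan2(*(c-np.median(h,0))[::-1])) if len(h)>20 else None),len(h)
E
python3 - <<'E'
from h import *
for n in('top','side'):
    d=shot(n); print(n,pan(d))
E
```

```text
top (array([0., 0.]), np.float64(0.0), 0, None, 0)
side (array([0.45922439, 0.28577898]), np.float64(0.06101494531665075), 182, np.float64(-10.405071538863153), 224)
```

```bash
python3 - <<'E'
from h import *
P=Plan(grip=78).to(.583,.2155,.06,201.5).to(.583,.2155,.0,step=.03).hold(1).hold(3,grip=48).out()
P.rows=[];print('move')
P.to(.583,.2155,.07,step=.035).to(.474,.03,.09,step=.045).hold(3).out()
E
```

```text
t 21.02 pos [0.6002 0.1491 0.1998] yaw -159.1
10 rows
[-0.04,0.38,0.78,0,0,-0.03,78,-0.04,0.38,0.78,0,0,-0.04,78,-0.05,0.37,0.77,0.01,0,-0.03,78,0,0,0.33,0,0,0,78,0,0,0.34,0,0,0,78,0,0,0.33,0,0,0,78,0,0,0,0,0,0,78,0,0,0,0,0,0,48,0,0,0,0,0,0,48,0,0,0,0,0,0,48]
move
10 rows
[0,0,-0.58,0,0,0,48,0,0,-0.59,0,0,0,48,0.56,-0.44,-0.07,0,0,0,48,0.57,-0.44,-0.07,0,0,0,48,0.56,-0.44,-0.06,0,0,0,48,0.57,-0.44,-0.07,0,0,0,48,0.56,-0.45,-0.06,0,0,0,48,0,0,0,0,0,0,48,0,0,0,0,0,0,48,0,0,0,0,0,0,48]
```

Emit:
jog_arm:
  commands: [-0.04, 0.38, 0.78, 0, 0, -0.03, 78, -0.04, 0.38, 0.78, 0, 0, -0.04, 78, -0.05, 0.37, 0.77, 0, 0, -0.03, 78, 0, 0, 0.33, 0, 0, 0, 78, 0, 0, 0.34, 0, 0, 0, 78, 0, 0, 0.33, 0, 0, 0, 78, 0, 0, 0, 0, 0, 0, 78, 0, 0, 0, 0, 0, 0, 48, 0, 0, 0, 0, 0, 0, 48, 0, 0, 0, 0, 0, 0, 48]

```text
t: 22.28
tool_pos: [0.584, 0.2165, 0.0016]
tool_rot: [-0.587, 3.083, 0.002]
contact_force: [0.3, -1.0, 4.1]
opening: 0.0579
grip_force: 43.3
```

Emit:
jog_arm:
  commands: [0, 0, -0.58, 0, 0, 0, 48, 0, 0, -0.59, 0, 0, 0, 48, 0.56, -0.44, -0.07, 0, 0, 0, 48, 0.57, -0.44, -0.07, 0, 0, 0, 48, 0.56, -0.44, -0.06, 0, 0, 0, 48, 0.57, -0.44, -0.07, 0, 0, 0, 48, 0.56, -0.45, -0.06, 0, 0, 0, 48, 0, 0, 0, 0, 0, 0, 48, 0, 0, 0, 0, 0, 0, 48, 0, 0, 0, 0, 0, 0, 48]

```text
t: 23.52
tool_pos: [0.4742, 0.0314, 0.0896]
tool_rot: [-0.589, 3.086, 0.002]
contact_force: [-0.0, 0.5, -2.0]
opening: 0.0576
grip_force: 43.3
```

```bash
python3 - <<'E'
from h import *
d=shot('wrist','w8.png');o=ctrl.get_obs();print(o['t'],o['tool_pos'],o['contact_force'],o['opening'])
p=o['tool_pos']; z=p[2]
for zz,r in((z+.009,.03),(z+.006,.03)):
    c,s=ring(d,p[:2],zz,r,half=.01); print(zz,c,s,'tool frame',R.from_rotvec(o['tool_rot']).inv().apply([*(c-p[:2]),0]))
print(ring(d,(.4743,.0122),.035,.0245),ring(d,(.4743,.0122),.035,.032))
P=Plan(grip=48).to(.4743,.0122,.048,201.5,step=.03).to(.4743,.0122,.036,step=.006).hold(2).out()
E
```

```text
23.575 [0.47421336 0.03145069 0.08958319] [ 0.6494347  -0.05013474 -0.23483673] 0.05770507885860358
0.09858318823502621 [0.4722 0.031 ] 122.44103 tool frame [ 2.03771579e-03  3.23181733e-04 -3.20529190e-08]
0.09558318823502622 [0.4737 0.0315] 107.134 tool frame [4.59034145e-04 2.35066955e-04 2.07716643e-07]
(array([0.4748, 0.0132]), np.float32(84.448875)) (array([0.4743, 0.0127]), np.float32(94.08232))
t 23.57 pos [0.4742 0.0315 0.0896] yaw -158.4
7 rows
[0.06,-0.15,0.35,0.01,0,0.01,48,0.06,-0.15,0.34,0,0,0.01,48,0,0,0.07,0,0,0,48,0,0,0.07,0,0,0,48,0,0,0.06,0,0,0,48,0,0,0,0,0,0,48,0,0,0,0,0,0,48]
```

Emit:
jog_arm:
  commands: [0.04, -0.15, 0.35, 0, 0, 0, 48, 0.05, -0.15, 0.34, 0, 0, 0, 48, 0, 0, 0.07, 0, 0, 0, 48, 0, 0, 0.07, 0, 0, 0, 48, 0, 0, 0.05, 0, 0, 0, 48, 0, 0, 0, 0, 0, 0, 48, 0, 0, 0, 0, 0, 0, 48]

```text
t: 24.45
tool_pos: [0.4759, 0.0121, 0.0373]
tool_rot: [-0.588, 3.085, 0.001]
contact_force: [0.0, 0.0, -1.0]
opening: 0.0572
grip_force: 43.4
```

```bash
python3 - <<'E'
from h import *
o=ctrl.get_obs();print(o['contact_force'])
P=Plan(grip=78).hold(2).to(o['tool_pos'][0],o['tool_pos'][1],.08,step=.022).to(.49,.05,.25,185,step=.055).to(.5,.25,.38,150).hold(2).out()
E
```

```text
[ 0.0244246   0.00891602 -1.02962276]
t 24.45 pos [0.4759 0.0121 0.0373] yaw -158.4
17 rows
[0,0,0,0,0,0,78,0,0,0,0,0,0,78,0,0,-0.36,0,0.01,0,78,0,0,-0.35,0.01,0,0,78,-0.11,0.13,-0.71,0,0,0.72,78,-0.1,0.13,-0.71,0,0,0.72,78,-0.1,0.14,-0.71,0,0,0.73,78,-0.08,0.15,-0.7,0,0,0.72,78,-0.07,0.47,-0.31,0,0,0.87,78,-0.02,0.48,-0.31,0,0,0.87,78,0.02,0.48,-0.31,0,0,0.87,78,0.06,0.47,-0.31,0,0,0.88,78,0.1,0.46,-0.31,0,0,0.87,78,0.14,0.46,-0.31,0,0,0.88,78,0.17,0.44,-0.31,0,0,0.87,78,0,0,0,0,0,0,78,0,0,0,0,0,0,78]
```

```bash
cat >> h.py <<'E'
from scipy.optimize import least_squares
SEG=[((-.07,-.07),(.07,-.07)),((.07,-.07),(.07,.07)),((.07,.07),(-.07,.07)),((-.07,.07),(-.07,-.07)),((.024,0),(.07,0)),((-.024,0),(-.07,0)),((0,.024),(0,.07)),((0,-.024),(0,-.07))]
def support(d,c,yaw=0.,zlo=.052,zhi=.072,excl=.12):
    W=cloud(d);P=W[(np.hypot(W[...,0]-c[0],W[...,1]-c[1])<excl)&(W[...,2]>zlo)&(W[...,2]<zhi)][:,:2]
    def res(v):
        a=v[2];q=(P-v[:2])@np.array([[np.cos(a),-np.sin(a)],[np.sin(a),np.cos(a)]])
        D=[]
        for s,e in SEG:
            s,e=np.array(s),np.array(e);t=np.clip(((q-s)@(e-s))/((e-s)@(e-s)),0,1)
            D.append(np.linalg.norm(q-s-t[:,None]*(e-s),axis=1))
        return np.maximum(np.min(D,0)-.003,0)
    best=min((least_squares(res,[c[0]+dx,c[1]+dy,np.radians(yaw+k)],loss='soft_l1',f_scale=.003,x_scale=[.01,.01,.1]) for k in(-12,0,12) for dx in(-.01,.01) for dy in(-.01,.01)),key=lambda r:r.cost)
    return np.round(best.x[:2],4),round(np.degrees(best.x[2]),2),len(P),'mean mm %.2f'%(1e3*res(best.x).mean())
E
python3 - <<'E'
from h import *
z=np.load('top0.npz'); 
for n in('top0','side0'):
    W0=np.load(n+'.npz')['W']; cloud=lambda d:W0
    import h; h.cloud=cloud
    print(n,support(None,(.61,.435),-10),support(None,(.61,-.408),0),h.pan(None,(.459,.286)))
h.cloud=None
o=ctrl.get_obs()
P=Plan(grip=78).to(.4759,.0121,.0365).hold(1,grip=48).hold(2,grip=78).to(o['tool_pos'][0],o['tool_pos'][1],.08,step=.022).to(.49,.1,.25,185,step=.055).to(.55,.41,.25,172).hold(2).out()
E
```

```text
top0 (array([0.6046, 0.4386]), np.float64(-7.88), 714, 'mean mm 0.60') (array([ 0.6139, -0.4067]), np.float64(-4.22), 706, 'mean mm 0.50') (array([0.45676653, 0.28723174]), np.float64(0.06178372370475064), 135, np.float64(-9.436979112407093), 285)
side0 (array([0.6025, 0.4364]), np.float64(-7.8), 410, 'mean mm 1.33') (array([ 0.6134, -0.4089]), np.float64(-4.07), 754, 'mean mm 0.64') (array([0.4588688 , 0.28647774]), np.float64(0.061224196807676906), 183, np.float64(-10.560009744940274), 234)
t 24.45 pos [0.4759 0.0121 0.0373] yaw -158.4
18 rows
[0,0,0.01,0.01,0.01,0,78,0,0,0,0,0,0,48,0,0,0,0,0,0,78,0,0,0,0,0,0,78,0,0,-0.36,0,0,0,78,0,0,-0.36,0,0,0,78,-0.19,0.32,-0.71,0,0,0.72,78,-0.17,0.33,-0.71,0,0,0.72,78,-0.14,0.34,-0.71,0,0,0.73,78,-0.11,0.35,-0.71,0,0,0.72,78,-0.24,0.84,0,0,0,0.38,78,-0.21,0.85,0,0,0,0.38,78,-0.18,0.86,0,0,0,0.38,78,-0.14,0.87,0,0,0,0.38,78,-0.11,0.87,0,0,0,0.38,78,-0.08,0.88,0,0,0,0.37,78,0,0,0,0,0,0,78,0,0,0,0,0,0,78]
```

Emit:
jog_arm:
  commands: [0, 0, 0.02, 0, 0, 0, 48, 0, 0, 0, 0, 0, 0, 48, 0, 0, 0, 0, 0, 0, 78, 0, 0, 0, 0, 0, 0, 78, 0, 0, -0.36, 0, 0, 0, 78, 0, 0, -0.36, 0, 0, 0, 78, -0.19, 0.32, -0.71, 0, 0, 0.72, 78, -0.17, 0.33, -0.71, 0, 0, 0.72, 78, -0.14, 0.34, -0.71, 0, 0, 0.73, 78, -0.11, 0.35, -0.71, 0, 0, 0.72, 78, -0.24, 0.84, 0, 0, 0, 0.38, 78, -0.21, 0.85, 0, 0, 0, 0.38, 78, -0.18, 0.86, 0, 0, 0, 0.38, 78, -0.14, 0.87, 0, 0, 0, 0.38, 78, -0.11, 0.87, 0, 0, 0, 0.38, 78, -0.08, 0.88, 0, 0, 0, 0.37, 78, 0, 0, 0, 0, 0, 0, 60, 0, 0, 0, 0, 0, 0, 50]

```text
t: 26.7
tool_pos: [0.5496, 0.4094, 0.249]
tool_rot: [-0.219, -3.133, -0.0]
contact_force: [0.1, -0.7, -0.4]
opening: 0.0503
grip_force: 0.0
```

```bash
python3 - <<'E'
from h import *
d=shot('wrist','w9.png');t=shot('top','top9.png');s=shot('side','side9.png');o=ctrl.get_obs();print(o['t'],o['tool_pos'])
print(support(d,(.6035,.4375),-8))
for n,v in(('top',t),('side',s)):
  for nm,c in(('F',(.4743,.0122)),('R',(.6845,.012))):
    print(n,nm,ring(v,c,.044,.03,half=.01),'crown',ring(v,c,.035,.032,half=.01))
  W=cloud(v)
  for c in((.4743,.0122),(.6845,.012)):
    m=(np.hypot(W[...,0]-c[0],W[...,1]-c[1])<.045)&(W[...,2]>.042)&(W[...,2]<.055);Q=W[m]
    print(n,Q[:,:2].mean(0).round(4),np.median(Q[:,2]).round(4),Q[:,2].std().round(4),len(Q))
a=cv2.imread('pics/side9.png')[120:260,220:400];cv2.imwrite('pics/side9c.png',cv2.resize(a,None,fx=4,fy=4,interpolation=cv2.INTER_CUBIC))
E
```

```text
26.85 [0.54988564 0.40856094 0.24996089]
(array([0.6025, 0.4409]), np.float64(-7.6), 4707, 'mean mm 0.42')
top F (array([0.4783, 0.0102]), np.float32(37.754917)) crown (array([0.4813, 0.0092]), np.float32(26.248293))
top R (array([0.689 , 0.0105]), np.float32(44.216183)) crown (array([0.6935, 0.0105]), np.float32(36.921806))
top [0.4764 0.0104] 0.0471 0.0026 234
top [0.6847 0.0095] 0.0471 0.0027 225
side F (array([0.4743, 0.0082]), np.float32(17.686686)) crown (array([0.4788, 0.0152]), np.float32(17.711012))
side R (array([0.6845, 0.008 ]), np.float32(21.79311)) crown (array([0.6905, 0.015 ]), np.float32(22.059952))
side [0.4747 0.007 ] 0.0472 0.0029 167
side [0.6848 0.0077] 0.0469 0.0028 155
```

View pics/side9c.png

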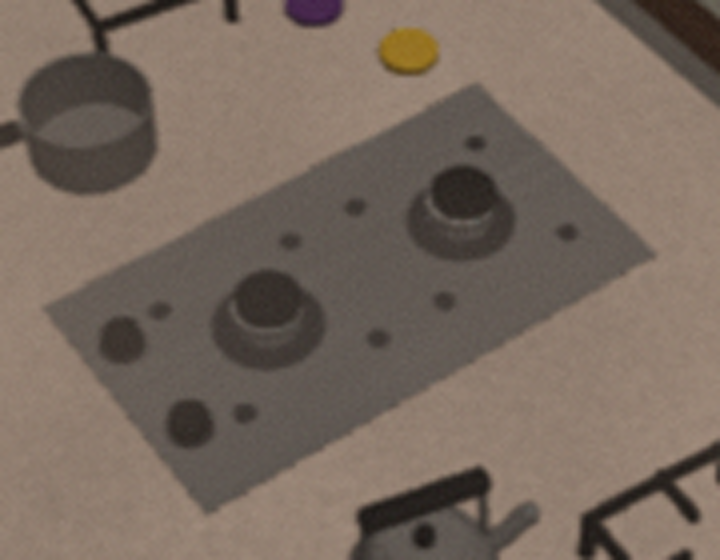

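```bash
python3 - <<'E'
from h import *
P=Plan(grip=45).to(.5535,.4457,.10,172.25).to(.5535,.4457,.037,step=.025).hold(1).hold(4,grip=0).out()
P.rows=[];print('lift')
P.to(.5535,.4457,.15,step=.03).to(.61,.15,.16,179.8,step=.045).hold(2).out()
E
```

```text
t 26.85 pos [0.5499 0.4086 0.25  ] yaw 171.9
11 rows
[0.01,0.21,0.83,0,0,-0.02,45,0.01,0.2,0.84,0.01,0,-0.02,45,0.01,0.21,0.83,0,0,-0.02,45,0,0,0.35,0,0,0,45,0,0,0.35,0,0,0,45,0,0,0.35,0,0,0,45,0,0,0,0,0,0,45,0,0,0,0,0,0,0,0,0,0,0,0,0,0,0,0,0,0,0,0,0,0,0,0,0,0,0,0]
lift
13 rows
[0,0,-0.47,0,0,0,0,0,0,-0.47,0,0,0,0,0,0,-0.47,0,0,0,0,0,0,-0.47,0,0,0,0,-0.23,-0.68,-0.02,0,0,-0.19,0,-0.22,-0.68,-0.03,0,0,-0.19,0,-0.2,-0.69,-0.02,0,0,-0.19,0,-0.19,-0.69,-0.03,0,0,-0.19,0,-0.18,-0.7,-0.02,0,0,-0.19,0,-0.16,-0.7,-0.03,0,0,-0.18,0,-0.15,-0.7,-0.02,0,0,-0.19,0,0,0,0,0,0,0,0,0,0,0,0,0,0,0]
```

Emit:
jog_arm:
  commands: [0.01, 0.21, 0.83, 0, 0, -0.02, 45, 0.01, 0.2, 0.84, 0, 0, -0.02, 45, 0.01, 0.21, 0.83, 0, 0, -0.02, 45, 0, 0, 0.35, 0, 0, 0, 45, 0, 0, 0.35, 0, 0, 0, 45, 0, 0, 0.35, 0, 0, 0, 45, 0, 0, 0, 0, 0, 0, 45, 0, 0, 0, 0, 0, 0, 0, 0, 0, 0, 0, 0, 0, 0, 0, 0, 0, 0, 0, 0, 0, 0, 0, 0, 0, 0, 0, 0]
  newtons: 100

```text
t: 28.22
tool_pos: [0.554, 0.4477, 0.0388]
tool_rot: [0.21, 3.133, 0.004]
contact_force: [-1.0, -0.7, 6.4]
opening: 0.0068
grip_force: 98.7
```

Emit:
jog_arm:
  commands: [0, 0, -0.2, 0, 0, 0, 0, 0, 0, -0.47, 0, 0, 0, 0, 0, 0, -0.47, 0, 0, 0, 0, 0, 0, -0.47, 0, 0, 0, 0, 0, 0, -0.27, 0, 0, 0, 0, -0.23, -0.68, -0.02, 0, 0, -0.19, 0, -0.22, -0.68, -0.03, 0, 0, -0.19, 0, -0.2, -0.69, -0.02, 0, 0, -0.19, 0, -0.19, -0.69, -0.03, 0, 0, -0.19, 0, -0.18, -0.7, -0.02, 0, 0, -0.19, 0, -0.16, -0.7, -0.03, 0, 0, -0.18, 0, -0.15, -0.7, -0.02, 0, 0, -0.19, 0, 0, 0, 0, 0, 0, 0, 0, 0, 0, 0, 0, 0, 0, 0]

```text
t: 29.98
tool_pos: [0.6097, 0.1511, 0.1585]
tool_rot: [-0.003, -3.14, -0.002]
contact_force: [1.3, 0.6, -3.2]
opening: 0.0069
grip_force: 98.2
```

```bash
cat >> h.py <<'E'
def plane(d,c,zlo,zhi,r=.12):
    W=cloud(d);P=W[(np.hypot(W[...,0]-c[0],W[...,1]-c[1])<r)&(W[...,2]>zlo)&(W[...,2]<zhi)]
    for _ in range(4):
        s=np.linalg.lstsq(np.c_[P[:,:2]-c,np.ones(len(P))],P[:,2],rcond=None)[0]; e=P[:,2]-np.c_[P[:,:2]-c,np.ones(len(P))]@s; P=P[abs(e)<2*e.std()+1e-4]
    return np.round(s,4),len(P)
E
python3 - <<'E'
from h import *
d=shot('wrist','w10.png');o=ctrl.get_obs();print(o['t'],o['tool_pos'],yaw_of(R.from_rotvec(o['tool_rot'])),o['contact_force'],o['wrist_torque'],o['opening'])
p=o['tool_pos']; c=(p[0]+.05,p[1])
for n,v in(('w',d),('t',shot('top')),('s',shot('side'))):
  try: print(n,support(v,c,0,p[2]+.0,p[2]+.045),plane(v,c,p[2]+.0,p[2]+.045))
  except Exception as e: print(n,e)
E
```

```text
30.025 [0.60967837 0.15163299 0.15860046] 179.92414948841255 [-0.05969648  0.12848029 -3.41934282] [ 0.01514397  0.16076542 -0.01601943] 0.006909502314281464
w (array([0.6591, 0.1512]), np.float64(-0.06), 15751, 'mean mm 1.22') (array([ 0.0496, -0.0018,  0.182 ]), 11483)
t (array([0.6599, 0.1497]), np.float64(0.06), 360, 'mean mm 0.56') (array([-0.0013, -0.    ,  0.1773]), 306)
s (array([0.6594, 0.1473]), np.float64(0.68), 592, 'mean mm 1.23') (array([-0.0107, -0.002 ,  0.1756]), 502)
```

View pics/w10.png

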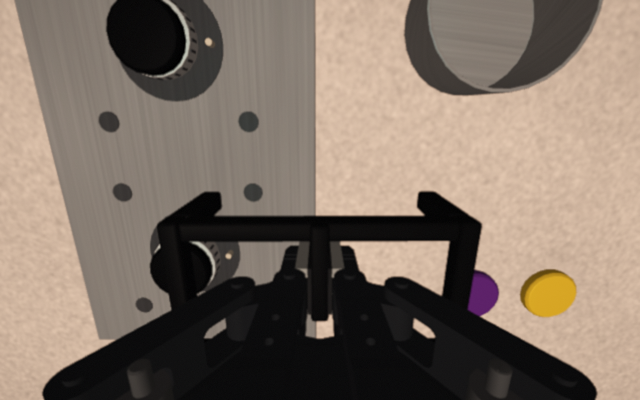

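```bash
python3 - <<'E'
from h import *
P=Plan(grip=0).to(.6343,.0124,.13,179.8,step=.045).to(.6343,.0124,.06,step=.03).to(.6343,.0124,.045,step=.006).hold(2).out()
E
```

```text
t 30.12 pos [0.6098 0.1521 0.1589] yaw 180.0
12 rows
[-0.1,-0.58,0.12,0,0,0.01,0,-0.1,-0.58,0.12,0,0,0.01,0,-0.11,-0.58,0.12,0.01,-0.01,0.01,0,-0.1,-0.59,0.12,0,0,0,0,0,0,0.39,0,0,0,0,0,0,0.39,0,0,0,0,0,0,0.39,0,0,0,0,0,0,0.08,0,0,0,0,0,0,0.08,0,0,0,0,0,0,0.09,0,0,0,0,0,0,0,0,0,0,0,0,0,0,0,0,0,0]
```

Emit:
jog_arm:
  commands: [-0.1, -0.58, 0.12, 0, 0, 0.01, 0, -0.1, -0.58, 0.12, 0, 0, 0.01, 0, -0.11, -0.58, 0.12, 0, 0, 0.01, 0, -0.1, -0.59, 0.12, 0, 0, 0, 0, 0, 0, 0.39, 0, 0, 0, 0, 0, 0, 0.39, 0, 0, 0, 0, 0, 0, 0.39, 0, 0, 0, 0, 0, 0, 0.08, 0, 0, 0, 0, 0, 0, 0.08, 0, 0, 0, 0, 0, 0, 0.09, 0, 0, 0, 0, 0, 0, 0, 0, 0, 0, 0, 0, 0, 0, 0, 0, 0, 0]

```text
t: 31.62
tool_pos: [0.6349, 0.0112, 0.0458]
tool_rot: [0.008, 3.141, 0.002]
contact_force: [0.4, -0.1, -3.8]
opening: 0.0067
grip_force: 98.4
```

```bash
python3 - <<'E'
from h import *
o=ctrl.get_obs();print(o['tool_pos'],yaw_of(R.from_rotvec(o['tool_rot'])),o['contact_force'])
c=(.6843,.0118)
for n,v in(('t',shot('top')),('s',shot('side'))):
  try: print(n,support(v,c,0),plane(v,c,.052,.08))
  except Exception as e: print(n,e)
E
```

```text
[0.63488084 0.01120511 0.04582906] 179.72474772384106 [ 0.42530297 -0.07744302 -3.77301168]
t (array([0.6846, 0.0089]), np.float64(-0.1), 211, 'mean mm 0.53') (array([ 0.0015, -0.0013,  0.0642]), 195)
s (array([0.6843, 0.0071]), np.float64(0.31), 521, 'mean mm 1.25') (array([-0.0039, -0.0042,  0.0636]), 482)
```

Emit:
jog_arm:
  commands: [0.01, 0.02, 0, 0, 0, 0, 0, 0, 0, 0.02, 0, 0, 0, 0, 0, 0, 0.02, 0, 0, 0, 0, 0, 0, 0, 0, 0, 0, 0, 0, 0, 0, 0, 0, 0, 0]

```text
t: 32.35
tool_pos: [0.6341, 0.0125, 0.0437]
tool_rot: [0.007, 3.141, 0.002]
contact_force: [-5.5, 0.3, 4.8]
opening: 0.0066
grip_force: 99.6
```

```bash
python3 - <<'E'
from h import *
P=Plan(grip=40).hold(2).to(.634,.0124,.10,step=.02).to(.60,-.05,.25,step=.05).hold(1).out()
P.rows=[];P.to(.56,-.41,.25,175.8).hold(2).out()
E
```

```text
t 32.35 pos [0.6341 0.0125 0.0437] yaw 179.7
10 rows
[0,0,0,0,0,0,40,0,0,0,0,0,0,40,0,0,-0.31,0,0,0,40,0,0,-0.31,0.01,0,0,40,0,0,-0.32,0,0,0,40,0.14,-0.26,-0.62,0,0,0,40,0.14,-0.26,-0.63,0,0,0,40,0.14,-0.26,-0.62,0,0,0,40,0.14,-0.26,-0.63,0,0,0,40,0,0,0,0,0,0,40]
9 rows
[0.09,-0.86,0,0,0,0.1,40,0.08,-0.86,0,0,0,0.1,40,0.08,-0.86,0,0,0,0.1,40,0.07,-0.86,0,0,0,0.1,40,0.06,-0.86,0,0,0,0.1,40,0.04,-0.86,0,0,0,0.09,40,0.04,-0.86,0,0,0,0.1,40,0,0,0,0,0,0,40,0,0,0,0,0,0,40]
```

Emit:
jog_arm:
  commands: [0, 0, 0, 0, 0, 0, 40, 0, 0, 0, 0, 0, 0, 40, 0, 0, -0.31, 0, 0, 0, 40, 0, 0, -0.31, 0, 0, 0, 40, 0, 0, -0.32, 0, 0, 0, 40, 0.14, -0.26, -0.62, 0, 0, 0, 40, 0.14, -0.26, -0.63, 0, 0, 0, 40, 0.14, -0.26, -0.62, 0, 0, 0, 40, 0.14, -0.26, -0.63, 0, 0, 0, 40, 0, 0, 0, 0, 0, 0, 40]

```text
t: 33.6
tool_pos: [0.6019, -0.0513, 0.2557]
tool_rot: [0.01, 3.132, -0.002]
contact_force: [-0.3, -0.1, 0.6]
opening: 0.04
grip_force: 0.0
```

Emit:
jog_arm:
  commands: [0.09, -0.86, 0, 0, 0, 0.1, 40, 0.08, -0.86, 0, 0, 0, 0.1, 40, 0.08, -0.86, 0, 0, 0, 0.1, 40, 0.07, -0.86, 0, 0, 0, 0.1, 40, 0.06, -0.86, 0, 0, 0, 0.1, 40, 0.04, -0.86, 0, 0, 0, 0.09, 40, 0.04, -0.86, 0, 0, 0, 0.1, 40, 0, 0, 0, 0, 0, 0, 40, 0, 0, 0, 0, 0, 0, 40]

```text
t: 34.72
tool_pos: [0.5599, -0.4094, 0.248]
tool_rot: [-0.116, -3.139, -0.004]
contact_force: [1.0, -0.7, 0.0]
opening: 0.0401
grip_force: 0.0
```

```bash
python3 - <<'E'
from h import *
d=shot('wrist','w11.png');t=shot('top','top11.png');s=shot('side','side11.png');o=ctrl.get_obs();print(o['t'],o['tool_pos'])
print(support(d,(.6137,-.408),-4))
for n,v in(('t',t),('s',s)):
  print(n,'rear',support(v,(.6843,.0118),0),plane(v,(.6843,.0118),.052,.08)); print(n,support(v,(.6137,-.408),-4)); hobpose(v,(.5641,.012),-.2,False); print(pan(v,(.459,.286)))
E
```

```text
34.875 [ 0.56036702 -0.4086392   0.24871669]
(array([ 0.6131, -0.4069]), np.float64(-4.25), 4205, 'mean mm 0.41')
t rear (array([0.684 , 0.0104]), np.float64(-0.29), 711, 'mean mm 0.60') (array([ 0.0015, -0.0044,  0.0633]), 618)
t (array([ 0.6142, -0.4057]), np.float64(-4.35), 263, 'mean mm 0.50')
hob [0.5689 0.0124] yaw -0.41 n 8 rms mm 5.61 max 14.01 front [0.4789 0.0131] rear [0.6888 0.0116]
(array([0.45664491, 0.28783481]), np.float64(0.062008041830470095), 129, np.float64(-6.350255374203547), 220)
s rear (array([0.6833, 0.0088]), np.float64(-0.28), 212, 'mean mm 0.81') (array([-0.0287, -0.0042,  0.0595]), 205)
s (array([ 0.6134, -0.4088]), np.float64(-4.12), 733, 'mean mm 0.63')
hob [0.5621 0.0145] yaw 0.58 n 7 rms mm 7.56 max 16.44 front [0.4721 0.0136] rear [0.6821 0.0157]
(array([0.41093044, 0.27293288]), np.float64(0.062339233467042614), 35, np.float64(-14.909809476092978), 97)
```

```bash
python3 - <<'E'
from h import *
P=Plan(grip=45).to(.5635,-.4035,.10,175.75).to(.5635,-.4035,.037,step=.025).hold(1).hold(4,grip=0).out()
P.rows=[];print('lift')
P.to(.5635,-.4035,.05,step=.015).to(.58,-.40,.16,step=.03).to(.58,-.1,.16,179.8,step=.045).hold(1).out()
P.rows=[];P.to(.45,.0124,.14,179.8,step=.045).hold(2).out()
E
```

```text
t 34.88 pos [ 0.5604 -0.4086  0.2487] yaw 175.9
11 rows
[-0.02,0.03,0.83,0,0,0.01,45,-0.01,0.03,0.82,0.01,0,0.01,45,-0.02,0.03,0.83,0,0,0,45,0,0,0.35,0,0,0,45,0,0,0.35,0,0,0,45,0,0,0.35,0,0,0,45,0,0,0,0,0,0,45,0,0,0,0,0,0,0,0,0,0,0,0,0,0,0,0,0,0,0,0,0,0,0,0,0,0,0,0]
lift
13 rows
[0,0,-0.22,0,0,0,0,-0.07,0.02,-0.46,0,0,0,0,-0.07,0.02,-0.46,0,0,0,0,-0.06,0.02,-0.46,0,0,0,0,-0.07,0.02,-0.45,0,0,0,0,0.05,0.71,0,0,0,-0.1,0,0.05,0.71,0,0,0,-0.1,0,0.04,0.71,0,0,0,-0.1,0,0.03,0.71,0,0,0,-0.1,0,0.03,0.72,0,0,0,-0.1,0,0.02,0.71,0,0,0,-0.1,0,0,0.72,0,0,0,-0.11,0,0,0,0,0,0,0,0]
6 rows
[0.54,0.47,0.08,0,0,0,0,0.55,0.47,0.09,0,0,0,0,0.54,0.46,0.08,0,0,0,0,0.55,0.47,0.09,0,0,0,0,0,0,0,0,0,0,0,0,0,0,0,0,0,0]
```

Emit:
jog_arm:
  commands: [-0.02, 0.03, 0.83, 0, 0, 0.01, 45, -0.01, 0.03, 0.82, 0, 0, 0.01, 45, -0.02, 0.03, 0.83, 0, 0, 0, 45, 0, 0, 0.35, 0, 0, 0, 45, 0, 0, 0.35, 0, 0, 0, 45, 0, 0, 0.35, 0, 0, 0, 45, 0, 0, 0, 0, 0, 0, 45, 0, 0, 0, 0, 0, 0, 0, 0, 0, 0, 0, 0, 0, 0, 0, 0, 0, 0, 0, 0, 0, 0, 0, 0, 0, 0, 0, 0]
  newtons: 100

```text
t: 36.25
tool_pos: [0.5642, -0.4052, 0.0389]
tool_rot: [0.118, 3.138, -0.0]
contact_force: [-0.0, 2.0, 6.6]
opening: 0.0072
grip_force: 98.7
```

Emit:
jog_arm:
  commands: [0, 0, -0.22, 0, 0, 0, 0, -0.07, 0.02, -0.46, 0, 0, 0, 0, -0.07, 0.02, -0.46, 0, 0, 0, 0, -0.06, 0.02, -0.46, 0, 0, 0, 0, -0.07, 0.02, -0.45, 0, 0, 0, 0, 0.05, 0.71, 0, 0, 0, -0.1, 0, 0.05, 0.71, 0, 0, 0, -0.1, 0, 0.04, 0.71, 0, 0, 0, -0.1, 0, 0.03, 0.71, 0, 0, 0, -0.1, 0, 0.03, 0.72, 0, 0, 0, -0.1, 0, 0.02, 0.71, 0, 0, 0, -0.1, 0, 0, 0.72, 0, 0, 0, -0.11, 0, 0, 0, 0, 0, 0, 0, 0]

```text
t: 37.88
tool_pos: [0.5791, -0.0986, 0.1591]
tool_rot: [-0.002, -3.139, -0.004]
contact_force: [-0.2, -0.9, -4.4]
opening: 0.0066
grip_force: 98.3
```

Emit:
jog_arm:
  commands: [0.54, 0.47, 0.08, 0, 0, 0, 0, 0.55, 0.47, 0.09, 0, 0, 0, 0, 0.54, 0.46, 0.08, 0, 0, 0, 0, 0.55, 0.47, 0.09, 0, 0, 0, 0, 0, 0, 0, 0, 0, 0, 0, 0, 0, 0, 0, 0, 0, 0]

```text
t: 38.62
tool_pos: [0.4503, 0.0107, 0.1402]
tool_rot: [0.008, 3.141, 0.001]
contact_force: [0.3, -1.0, -4.1]
opening: 0.0065
grip_force: 98.6
```

```bash
python3 - <<'E'
from h import *
d=shot('wrist','w12.png');o=ctrl.get_obs();print(o['t'],o['tool_pos'],yaw_of(R.from_rotvec(o['tool_rot'])),o['contact_force'],o['wrist_torque'],o['opening'],o['grip_force'])
p=o['tool_pos']; c=(p[0]+.05,p[1])
for n,v in(('t',shot('top')),('s',shot('side'))):
  try: print(n,support(v,c,0,p[2]+.0,p[2]+.045),plane(v,c,p[2]+.0,p[2]+.045))
  except Exception as e: print(n,e)
P=Plan(grip=0).to(.4243,.0125,.13,179.8,step=.045).to(.4243,.0125,.06,step=.03).to(.4243,.0125,.0445,step=.006).hold(2).out()
E
```

```text
38.675 [0.45072097 0.01049791 0.14048187] 179.66806691328884 [-0.16448511 -0.46723373 -3.4246445 ] [-0.01387704  0.21052414 -0.00255985] 0.007023676009374862 98.58885526657104
t (array([0.5014, 0.0086]), np.float64(-0.61), 509, 'mean mm 0.54') (array([-0.0105,  0.0029,  0.1588]), 427)
s (array([0.5012, 0.0064]), np.float64(0.14), 669, 'mean mm 1.14') (array([-0.01  , -0.0037,  0.1579]), 556)
t 38.77 pos [0.4509 0.0105 0.1406] yaw 179.7
9 rows
[0.44,0.03,0.18,0.01,0.01,-0.03,0,0,0,0.39,0,0,0,0,0,0,0.39,0,0,0,0,0,0,0.38,0,0,0,0,0,0,0.09,0,0,0,0,0,0,0.09,0,0,0,0,0,0,0.08,0,0,0,0,0,0,0,0,0,0,0,0,0,0,0,0,0,0]
```

Emit:
jog_arm:
  commands: [0.45, 0.04, 0.18, 0, 0, -0.04, 0, 0, 0, 0.39, 0, 0, 0, 0, 0, 0, 0.39, 0, 0, 0, 0, 0, 0, 0.38, 0, 0, 0, 0, 0, 0, 0.09, 0, 0, 0, 0, 0, 0, 0.09, 0, 0, 0, 0, 0, 0, 0.04, 0, 0, 0, 0, 0, 0, 0, 0, 0, 0, 0, 0, 0, 0, 0, 0, 0, 0]

```text
t: 39.9
tool_pos: [0.4235, 0.0139, 0.047]
tool_rot: [0.001, 3.141, 0.002]
contact_force: [-0.3, -0.5, -5.0]
opening: 0.0068
grip_force: 98.5
```

```bash
python3 - <<'E'
from h import *
o=ctrl.get_obs();print(o['tool_pos'],yaw_of(R.from_rotvec(o['tool_rot'])),o['contact_force'])
t=shot('top');print(support(t,(.4743,.0125),0),support(t,(.684,.0118),0))
E
```

```text
[0.42352728 0.01392968 0.04703178] 179.95917472101857 [-0.2889893  -0.48063628 -4.96353176]
(array([0.4741, 0.0121]), np.float64(-0.1), 413, 'mean mm 0.52') (array([0.684 , 0.0105]), np.float64(-0.13), 704, 'mean mm 0.53')
```

Emit:
jog_arm:
  commands: [0, -0.02, 0.02, 0, 0, 0.03, 0, 0, 0, 0.02, 0, 0, 0, 0, 0, 0, 0.01, 0, 0, 0, 0, 0, 0, 0, 0, 0, 0, 0, 0, 0, 0, 0, 0, 0, 0]

```text
t: 40.58
tool_pos: [0.4233, 0.0127, 0.0438]
tool_rot: [0.006, 3.141, 0.002]
contact_force: [-3.0, -0.7, 0.9]
opening: 0.007
grip_force: 99.4
```

```bash
cat >> h.py <<'E'
def kettle(d,c,z0=0.,rad=.12):
    W=cloud(d);P=W[(np.hypot(W[...,0]-c[0],W[...,1]-c[1])<rad)&(W[...,2]>z0+.147)&(W[...,2]<z0+.17)]
    if len(P)<15: return None
    (a,b),(w,h),an=cv2.minAreaRect((P[:,:2]*1000).astype(np.float32))
    m=P[:,:2].mean(0);u=np.linalg.svd(P[:,:2]-m)[2][0]; u=u*np.sign(u[0])
    B=W[(np.hypot(W[...,0]-c[0],W[...,1]-c[1])<rad)&(W[...,2]>z0+.02)&(W[...,2]<z0+.12)]
    return np.round([a/1000,b/1000],4),np.round([w,h],1),'yaw %.1f'%np.degrees(np.arctan2(u[1],u[0])),'ztop %.4f'%np.percentile(P[:,2],80),len(P)
E
python3 - <<'E'
from h import *
P=Plan(grip=40).hold(2).to(.4235,.0127,.10,step=.02).to(.45,-.08,.27,step=.05).hold(1).out()
P.rows=[];P.to(.49,-.29,.32,168,grip=60).hold(2).out()
for n in('top','side'): print(n,kettle(shot(n),(.445,-.275)))
E
```

```text
t 40.58 pos [0.4233 0.0127 0.0438] yaw 179.8
10 rows
[0,0,0,0,0,0,40,0,0,0,0,0,0,40,0,0,-0.31,0,0,0,40,0,0,-0.31,0,0,0,40,0,0,-0.32,0.01,0,0,40,-0.11,-0.39,-0.71,0,0,0,40,-0.11,-0.38,-0.71,0,0,0,40,-0.12,-0.39,-0.7,0,0,0,40,-0.11,-0.38,-0.71,0,0,0,40,0,0,0,0,0,0,40]
6 rows
[-0.17,-0.88,-0.21,0,0,0.51,60,-0.21,-0.86,-0.21,0,0,0.52,60,-0.26,-0.85,-0.21,0,0,0.51,60,-0.31,-0.84,-0.2,0,0,0.52,60,0,0,0,0,0,0,60,0,0,0,0,0,0,60]
top (array([ 0.42  , -0.2931]), array([ 17.8, 103.2]), 'yaw -13.4', 'ztop 0.1561', 206)
side (array([ 0.4174, -0.2951]), array([ 23.6, 103.3]), 'yaw -12.5', 'ztop 0.1556', 215)
```

Emit:
jog_arm:
  commands: [0, 0, 0, 0, 0, 0, 40, 0, 0, 0, 0, 0, 0, 40, 0, 0, -0.31, 0, 0, 0, 40, 0, 0, -0.31, 0, 0, 0, 40, 0, 0, -0.32, 0, 0, 0, 40, -0.11, -0.39, -0.71, 0, 0, 0, 40, -0.11, -0.38, -0.71, 0, 0, 0, 40, -0.12, -0.39, -0.7, 0, 0, 0, 40, -0.11, -0.38, -0.71, 0, 0, 0, 40, 0, 0, 0, 0, 0, 0, 40]

```text
t: 41.92
tool_pos: [0.4522, -0.0819, 0.2745]
tool_rot: [0.009, 3.133, -0.003]
contact_force: [-0.5, -0.1, 0.5]
opening: 0.0399
grip_force: 0.0
```

Emit:
jog_arm:
  commands: [-0.17, -0.88, -0.21, 0, 0, 0.51, 60, -0.21, -0.86, -0.21, 0, 0, 0.52, 60, -0.26, -0.85, -0.21, 0, 0, 0.51, 60, -0.31, -0.84, -0.2, 0, 0, 0.52, 60, 0, 0, 0, 0, 0, 0, 60, 0, 0, 0, 0, 0, 0, 60]

```text
t: 42.68
tool_pos: [0.4898, -0.2894, 0.3177]
tool_rot: [-0.328, -3.123, -0.004]
contact_force: [-0.6, 0.9, -0.5]
opening: 0.0602
grip_force: 0.0
```

```bash
python3 - <<'E'
from h import *
d=shot('wrist','w13.png');t=shot('top','top13.png');s=shot('side','side13.png');o=ctrl.get_obs();print(o['t'],o['tool_pos'])
for n,v in(('w',d),('t',t),('s',s)):
  print(n,kettle(v,(.419,-.294)),support(v,(.4743,.0122),0) if n!='w' else '',support(v,(.6843,.0118),0) if n!='w' else '',pan(v,(.4578,.287)))
W=cloud(d)
m=(np.hypot(W[...,0]-.419,W[...,1]+.294)<.08)&(W[...,2]>.06)&(W[...,2]<.1);print(m.sum())
a=cv2.imread('pics/top13.png')[100:300,120:520]
cv2.imwrite('pics/top13c.png',cv2.resize(a,(800,400),interpolation=cv2.INTER_CUBIC))
P=Plan(grip=60).to(.419,-.294,.2,167).to(.419,-.294,.129,step=.025).hold(1).hold(3,grip=0).out()
E
```

```text
42.825 [ 0.48991897 -0.28875825  0.31850131]
w (array([ 0.418 , -0.2926]), array([ 19.8, 102.7]), 'yaw -13.3', 'ztop 0.1555', 1998)   (array([0., 0.]), np.float64(0.0), 0, None, 0)
t None (array([0.4749, 0.0108]), np.float64(-0.71), 720, 'mean mm 0.61') (array([0.684 , 0.0106]), np.float64(-0.08), 709, 'mean mm 0.51') (array([0.45625447, 0.2876713 ]), np.float64(0.06221539432609011), 125, np.float64(-6.448054716119929), 217)
s (array([ 0.4177, -0.2947]), array([ 24.6, 103.6]), 'yaw -12.9', 'ztop 0.1553', 211) (array([0.4736, 0.0095]), np.float64(-0.05), 684, 'mean mm 0.96') (array([0.6837, 0.0087]), np.float64(-0.34), 326, 'mean mm 0.88') (array([0.45421611, 0.28586559]), np.float64(0.061779771910755836), 109, np.float64(-7.308024304213018), 169)
4176
t 42.83 pos [ 0.4899 -0.2888  0.3185] yaw 168.1
10 rows
[0.38,-0.11,0.66,0.01,0,0.06,60,0.38,-0.11,0.66,0,0,0.06,60,0.37,-0.12,0.66,0.01,-0.01,0.07,60,0,0,0.39,0,0,0,60,0,0,0.39,0,0,0,60,0,0,0.4,0,0,0,60,0,0,0,0,0,0,60,0,0,0,0,0,0,0,0,0,0,0,0,0,0,0,0,0,0,0,0,0]
```

View pics/top13c.png

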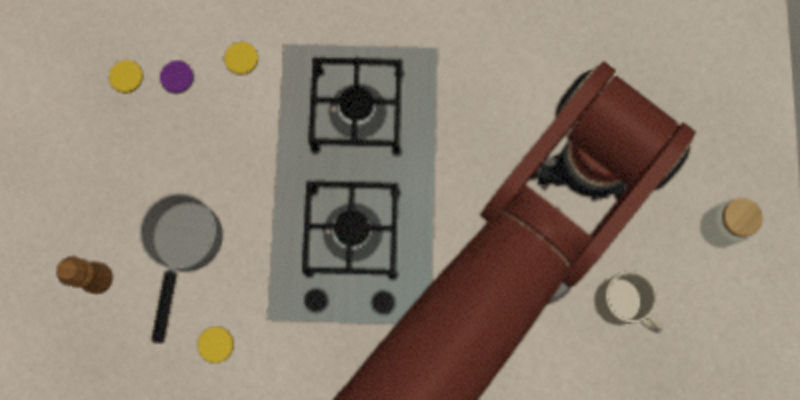

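Emit:
jog_arm:
  commands: [0.38, -0.11, 0.66, 0, 0, 0.06, 60, 0.39, -0.11, 0.66, 0, 0, 0.06, 60, 0.39, -0.12, 0.66, 0, 0, 0.07, 60, 0, 0, 0.39, 0, 0, 0, 60, 0, 0, 0.39, 0, 0, 0, 60, 0, 0, 0.4, 0, 0, 0, 60, 0, 0, 0, 0, 0, 0, 60, 0, 0, 0, 0, 0, 0, 0, 0, 0, 0, 0, 0, 0, 0, 0, 0, 0, 0, 0, 0, 0]
  newtons: 100

```text
t: 44.08
tool_pos: [0.4187, -0.2948, 0.1313]
tool_rot: [0.358, 3.119, 0.002]
contact_force: [1.2, 4.3, 6.3]
opening: 0.0185
grip_force: 98.3
```

```bash
python3 - <<'E'
from h import *
o=ctrl.get_obs();p=o['tool_pos'];print(o['opening'],o['grip_force'],o['contact_force'])
P=Plan(grip=0).to(p[0],p[1],.15,167,step=.012).to(p[0]+.01,p[1]+.01,.235,step=.03).to(.6,-.14,.245,step=.04).to(.684,.0,.245,step=.04).hold(3).out()
E
```

```text
0.018469762438893863 98.30517768859863 [1.19993707 4.30554124 6.33891993]
t 44.08 pos [ 0.4187 -0.2948  0.1313] yaw 166.9
19 rows
[0,0,-0.16,0.01,0.01,-0.01,0,0,0,-0.15,0.01,0.01,-0.01,0,-0.04,0.07,-0.47,0,0,0,0,-0.04,0.06,-0.47,0,0,0,0,-0.05,0.07,-0.48,0,0,0,0,-0.37,0.5,-0.03,0,0,0,0,-0.37,0.5,-0.03,0,0,0,0,-0.37,0.5,-0.03,0,0,0,0,-0.38,0.5,-0.03,0,0,0,0,-0.37,0.5,-0.02,0,0,0,0,-0.38,0.49,-0.03,0,0,0,0,-0.17,0.52,0,0,0,0,0,-0.17,0.52,0,0,0,0,0,-0.17,0.52,0,0,0,0,0,-0.16,0.52,0,0,0,0,0,-0.17,0.51,0,0,0,0,0,0,0,0,0,0,0,0,0,0,0,0,0,0,0,0,0,0,0,0,0,0]
```

Emit:
jog_arm:
  commands: [0, 0, -0.16, 0, 0, 0, 0, 0, 0, -0.15, 0, 0, 0, 0, -0.04, 0.07, -0.47, 0, 0, 0, 0, -0.04, 0.06, -0.47, 0, 0, 0, 0, -0.05, 0.07, -0.48, 0, 0, 0, 0, -0.37, 0.5, -0.03, 0, 0, 0, 0, -0.37, 0.5, -0.03, 0, 0, 0, 0, -0.37, 0.5, -0.03, 0, 0, 0, 0, -0.38, 0.5, -0.03, 0, 0, 0, 0, -0.37, 0.5, -0.02, 0, 0, 0, 0, -0.38, 0.49, -0.03, 0, 0, 0, 0, -0.17, 0.52, 0, 0, 0, 0, 0, -0.17, 0.52, 0, 0, 0, 0, 0, -0.17, 0.52, 0, 0, 0, 0, 0, -0.16, 0.52, 0, 0, 0, 0, 0, -0.17, 0.51, 0, 0, 0, 0, 0, 0, 0, 0, 0, 0, 0, 0, 0, 0, 0, 0, 0, 0, 0, 0, 0, 0, 0, 0, 0, 0]

```text
t: 46.45
tool_pos: [0.6835, -0.0019, 0.2434]
tool_rot: [-0.36, -3.12, -0.001]
contact_force: [0.5, 0.5, -5.8]
opening: 0.0182
grip_force: 98.7
```

```bash
python3 - <<'E'
from h import *
o=ctrl.get_obs();p=o['tool_pos'];print(o['opening'],o['grip_force'],o['contact_force'])
dz=p[2]-.1313
for n in('side','wrist'):
    d=shot(n);print(n,kettle(d,p[:2],dz))
    W=cloud(d);m=(np.hypot(W[...,0]-p[0],W[...,1]-p[1])<.1)&(W[...,2]>dz+.02)&(W[...,2]<dz+.12);print(m.sum())
s=shot('side');print(support(s,(.4743,.0122),0))
P=Plan(grip=0).to(.684,.0115,.22,167,step=.02).to(.684,.0115,.201,step=.007).hold(2).out()
E
```

```text
0.018223821904367936 98.69311451911926 [ 0.52159748  0.54545633 -5.78570883]
side (array([ 0.6808, -0.008 ]), array([39.4, 99.6]), 'yaw -15.9', 'ztop 0.2692', 128)
1048
wrist (array([ 6.763e-01, -1.000e-04]), array([90.4, 43.4]), 'yaw -13.1', 'ztop 0.2685', 8919)
10408
(array([0.4733, 0.0094]), np.float64(-0.03), 677, 'mean mm 0.91')
t 46.60 pos [ 0.6837 -0.0018  0.2439] yaw 166.8
7 rows
[0.02,0.11,0.2,0,0,-0.01,0,0.02,0.11,0.2,0.01,0,-0.02,0,0,0,0.1,0,0,0,0,0,0,0.11,0,0,0,0,0,0,0.1,0,0,0,0,0,0,0,0,0,0,0,0,0,0,0,0,0,0]
```

Emit:
jog_arm:
  commands: [0.02, 0.11, 0.2, 0, 0, -0.01, 0, 0.02, 0.11, 0.2, 0, 0, -0.01, 0, 0, 0, 0.1, 0, 0, 0, 0, 0, 0, 0.11, 0, 0, 0, 0, 0, 0, 0.1, 0, 0, 0, 0, 0, 0, 0, 0, 0, 0, 0, 0, 0, 0, 0, 0, 0, 0]

```text
t: 47.48
tool_pos: [0.6848, 0.0123, 0.2016]
tool_rot: [0.356, 3.121, 0.002]
contact_force: [0.9, 0.5, -5.8]
opening: 0.0179
grip_force: 98.6
```

Emit:
jog_arm:
  commands: [0.01, -0.01, 0.03, 0, 0, 0, 0, 0, 0, 0.02, 0, 0, 0, 0, 0, 0, 0.01, 0, 0, 0, 0, 0, 0, 0, 0, 0, 0, 0]

```text
t: 47.98
tool_pos: [0.684, 0.0121, 0.1983]
tool_rot: [0.355, 3.121, 0.002]
contact_force: [-0.7, 0.9, -4.4]
opening: 0.018
grip_force: 99.1
```

Emit:
jog_arm:
  commands: [0, 0, 0.02, 0, 0, 0, 0, 0, 0, 0, 0, 0, 0, 0, 0, 0, 0, 0, 0, 0, 0]

```text
t: 48.35
tool_pos: [0.6845, 0.0122, 0.1981]
tool_rot: [0.355, 3.119, 0.002]
contact_force: [-1.9, 2.4, 4.8]
opening: 0.0185
grip_force: 100.2
```

```bash
python3 - <<'E'
from h import *
P=Plan(grip=20).hold(2,grip=45).to(.684,.012,.28,step=.03).to(.6,.1,.3).hold(1).out()
P.rows=[];P.to(.42,.29,.28,173,grip=60).hold(2).out()
E
```

```text
t 48.35 pos [0.6845 0.0122 0.1981] yaw 167.0
9 rows
[0,0,0,0,0,0,45,0,0,0,0,0,0,45,0,0,-0.45,0.01,0.01,0,45,0,0,-0.46,0,0,0,45,0.01,0,-0.45,0.01,0.01,0,45,0.56,0.37,-0.11,0,0,0,45,0.56,0.37,-0.11,0,0,0,45,0.57,0.37,-0.12,0,0,0,45,0,0,0,0,0,0,45]
7 rows
[0.73,0.48,0.07,0,0,-0.21,60,0.72,0.5,0.07,0,0,-0.21,60,0.7,0.51,0.07,0,0,-0.21,60,0.69,0.53,0.06,0,0,-0.21,60,0.69,0.54,0.07,0,0,-0.2,60,0,0,0,0,0,0,60,0,0,0,0,0,0,60]
```

Emit:
jog_arm:
  commands: [0, 0, 0, 0, 0, 0, 45, 0, 0, 0, 0, 0, 0, 45, 0, 0, -0.45, 0, 0, 0, 45, 0, 0, -0.46, 0, 0, 0, 45, 0, 0, -0.45, 0, 0, 0, 45, 0.56, 0.37, -0.11, 0, 0, 0, 45, 0.56, 0.37, -0.11, 0, 0, 0, 45, 0.57, 0.37, -0.12, 0, 0, 0, 45, 0, 0, 0, 0, 0, 0, 45]

```text
t: 49.48
tool_pos: [0.5993, 0.1011, 0.2997]
tool_rot: [0.351, 3.12, 0.002]
contact_force: [1.2, 0.1, -0.7]
opening: 0.0446
grip_force: 0.0
```

Emit:
jog_arm:
  commands: [0.73, 0.48, 0.07, 0, 0, -0.21, 60, 0.72, 0.5, 0.07, 0, 0, -0.21, 60, 0.7, 0.51, 0.07, 0, 0, -0.21, 60, 0.69, 0.53, 0.06, 0, 0, -0.21, 60, 0.69, 0.54, 0.07, 0, 0, -0.2, 60, 0, 0, 0, 0, 0, 0, 60, 0, 0, 0, 0, 0, 0, 60]

```text
t: 50.35
tool_pos: [0.4208, 0.2891, 0.2782]
tool_rot: [0.194, 3.135, 0.001]
contact_force: [0.8, -1.3, -0.6]
opening: 0.0597
grip_force: 0.0
```

```bash
python3 - <<'E'
from h import *
d=shot('wrist','w14.png');t=shot('top','top14.png');s=shot('side','side14.png');o=ctrl.get_obs();print(o['t'],o['tool_pos'])
for n,v in(('w',d),('t',t),('s',s)):
    print(n,pan(v,(.456,.287)))
    if n!='w': print(kettle(v,(.684,.012),.067),support(v,(.4743,.0122),0))
W=cloud(d)
H=W[(W[...,2]>.062)&(W[...,2]<.08)&(np.hypot(W[...,0]-.456,W[...,1]-.287)>.075)&(np.hypot(W[...,0]-.456,W[...,1]-.287)<.19)]
m=H.mean(0);u=np.linalg.svd(H[:,:2]-m[:2])[2][0];print('handle',m,np.degrees(np.arctan2(u[1],u[0])),len(H),np.percentile(H[:,2],[20,50,90]))
E
```

```text
50.5 [0.42108364 0.28862568 0.27834903]
w (array([0.45552221, 0.28925103]), np.float64(0.06142084360648567), 1099, np.float64(-6.961988251565343), 1717)
t (array([0.45718983, 0.28966029]), np.float64(0.061939787178744585), 116, np.float64(-5.23916322758213), 212)
(array([0.6831, 0.0121]), array([ 21.1, 103.6]), 'yaw -12.5', 'ztop 0.2223', 222) (array([0.475 , 0.0108]), np.float64(-0.68), 727, 'mean mm 0.73')
s (array([0.45866602, 0.28618182]), np.float64(0.061164415242652495), 179, np.float64(-7.2392090501574415), 185)
(array([0.6822, 0.0121]), array([ 27.1, 102.9]), 'yaw -13.1', 'ztop 0.2216', 154) (array([0.4736, 0.0094]), np.float64(-0.29), 673, 'mean mm 0.89')
handle [0.33212733 0.30917892 0.06962356] 23.99658085195158 1807 [0.06864538 0.06973898 0.07108976]
```

View pics/w14.png

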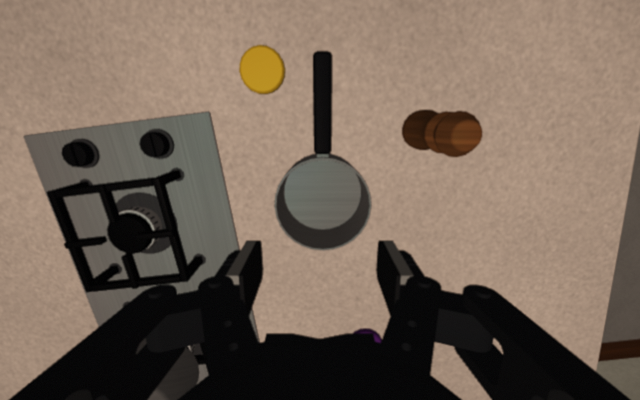

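```bash
python3 - <<'E'
from h import *
d=shot('wrist');W=cloud(d)
c=np.array([.4560,.2888]);th=np.radians(173)
for _ in range(4):
    u=np.array([np.cos(th),np.sin(th)]);q=W[...,:2]-c;a=q@u;b=q@np.array([-u[1],u[0]])
    H=W[(W[...,2]>.06)&(W[...,2]<.08)&(a>.085)&(a<.17)&(abs(b)<.022)][:,:2]
    k=np.polyfit((H-c)@u,(H-c)@np.array([-u[1],u[0]]),1); th+=np.arctan(k[0])
print(np.degrees(th),'lateral offset of handle line at centre mm',k[1]*1e3,len(H))
u=np.array([np.cos(th),np.sin(th)]);g=c+.09*u+np.array([-u[1],u[0]])*(k[1]);print(g)
P=Plan(grip=40).to(*g,.12,np.degrees(th)).to(*g,.045,step=.025).hold(1).hold(3,grip=0).out()
E
```

```text
173.01124663173997 lateral offset of handle line at centre mm 0.21453129953866557 1485
[0.36664259 0.29953777]
t 50.55 pos [0.421  0.2887 0.2784] yaw 172.8
11 rows
[0.23,0.02,0.66,0,0,-0.01,40,0.23,0.01,0.66,0,0,-0.01,40,0.23,0.02,0.66,0,0,0,40,0.23,0.02,0.66,0.01,0,-0.01,40,0,0,0.42,0,0,0,40,0,0,0.41,0,0,0,40,0,0,0.42,0,0,0,40,0,0,0,0,0,0,40,0,0,0,0,0,0,0,0,0,0,0,0,0,0,0,0,0,0,0,0,0]
```

Emit:
jog_arm:
  commands: [0.23, 0.02, 0.66, 0, 0, -0.01, 40, 0.23, 0.01, 0.66, 0, 0, -0.01, 40, 0.23, 0.02, 0.66, 0, 0, 0, 40, 0.23, 0.02, 0.66, 0, 0, -0.01, 40, 0, 0, 0.42, 0, 0, 0, 40, 0, 0, 0.41, 0, 0, 0, 40, 0, 0, 0.42, 0, 0, 0, 40, 0, 0, 0, 0, 0, 0, 40, 0, 0, 0, 0, 0, 0, 0, 0, 0, 0, 0, 0, 0, 0, 0, 0, 0, 0, 0, 0, 0]
  newtons: 118

```text
t: 51.92
tool_pos: [0.3666, 0.3008, 0.0464]
tool_rot: [0.189, 3.134, 0.002]
contact_force: [-0.9, -3.4, 4.8]
opening: 0.0198
grip_force: 116.2
```

```bash
python3 - <<'E'
from h import *
o=ctrl.get_obs();p=o['tool_pos'];print(o['opening'],o['grip_force'],o['contact_force'])
P=Plan(grip=0).to(p[0],p[1],.06,173,step=.008).to(p[0],p[1],.15,step=.03).hold(2).out()
P.rows=[];P.to(.384,.05,.15,180,step=.035).hold(2).out()
E
```

```text
0.019811255647412363 116.20685935020447 [-0.89731277 -3.40908404  4.83808557]
t 51.92 pos [0.3666 0.3008 0.0464] yaw 173.1
7 rows
[0,0,-0.11,0.01,0.01,0.01,0,0,0,-0.12,0.01,0.01,0.01,0,0,0,-0.5,0,0,0,0,0,0,-0.5,0,0,0,0,0,0,-0.5,0,0,0,0,0,0,0,0,0,0,0,0,0,0,0,0,0,0]
10 rows
[-0.1,-0.51,0,0,0,-0.15,0,-0.09,-0.52,0,0,0,-0.15,0,-0.08,-0.52,0,0,0,-0.15,0,-0.08,-0.52,0,0,0,-0.15,0,-0.07,-0.52,0,0,0,-0.16,0,-0.06,-0.52,0,0,0,-0.15,0,-0.05,-0.52,0,0,0,-0.16,0,-0.05,-0.52,0,0,0,-0.15,0,0,0,0,0,0,0,0,0,0,0,0,0,0,0]
```

Emit:
jog_arm:
  commands: [0, 0, -0.11, 0, 0, 0, 0, 0, 0, -0.12, 0, 0, 0, 0, 0, 0, -0.5, 0, 0, 0, 0, 0, 0, -0.5, 0, 0, 0, 0, 0, 0, -0.5, 0, 0, 0, 0, 0, 0, 0, 0, 0, 0, 0]

```text
t: 52.68
tool_pos: [0.3669, 0.3017, 0.1513]
tool_rot: [0.187, 3.132, 0.007]
contact_force: [-0.4, 0.7, -6.3]
opening: 0.0195
grip_force: 116.4
```

Emit:
jog_arm:
  commands: [-0.1, -0.51, 0, 0, 0, -0.15, 0, -0.09, -0.52, 0, 0, 0, -0.15, 0, -0.08, -0.52, 0, 0, 0, -0.15, 0, -0.08, -0.52, 0, 0, 0, -0.15, 0, -0.07, -0.52, 0, 0, 0, -0.16, 0, -0.06, -0.52, 0, 0, 0, -0.15, 0, -0.05, -0.52, 0, 0, 0, -0.16, 0, -0.05, -0.52, 0, 0, 0, -0.15, 0, 0, 0, 0, 0, 0, 0, 0, 0, 0, 0, 0, 0, 0, 0]

```text
t: 53.92
tool_pos: [0.3826, 0.0499, 0.1468]
tool_rot: [0.003, -3.138, -0.003]
contact_force: [-0.4, -0.6, -6.7]
opening: 0.0196
grip_force: 116.6
```

```bash
cat >> h.py <<'E'
def rim(d,c,zlo,zhi):
    W=cloud(d);H=W[(W[...,2]>zlo)&(W[...,2]<zhi)&(np.hypot(W[...,0]-c[0],W[...,1]-c[1])<.1)];c=np.array(c)
    for k in range(8):
        r=np.hypot(*(H[:,:2]-c).T); Q=H[abs(r-.061)<(.03 if k<3 else .006)]
        s=np.linalg.lstsq(np.c_[2*Q[:,:2],np.ones(len(Q))],(Q[:,:2]**2).sum(1),rcond=None)[0]; c=s[:2]
    pl=np.linalg.lstsq(np.c_[Q[:,:2]-c,np.ones(len(Q))],Q[:,2],rcond=None)[0]
    return c.round(4),np.sqrt(s[2]+c@c).round(4),'plane',pl.round(4),len(Q)
E
python3 - <<'E'
from h import *
o=ctrl.get_obs();p=o['tool_pos'];print(o['t'],p,yaw_of(R.from_rotvec(o['tool_rot'])),o['opening'],o['grip_force'],o['contact_force'],o['wrist_torque'])
dz=p[2]-.0464
for n in('top','side','wrist'):
    d=shot(n); print(n,rim(d,(p[0]+.09,p[1]),dz+.055,dz+.085))
E
```

```text
53.925 [0.38263434 0.04993822 0.1467823 ] -179.88712508519063 0.0195756524968688 116.63442492485046 [-0.44018809 -0.56191021 -6.67435074] [ 0.04259296  0.51376901 -0.0095868 ]
top (array([0.4768, 0.0484]), np.float64(0.0596), 'plane', array([-0.034 , -0.0137,  0.166 ]), 126)
side (array([0.4772, 0.0471]), np.float64(0.06), 'plane', array([-0.0137,  0.0062,  0.1643]), 234)
wrist (array([0.4731, 0.0505]), np.float64(0.0594), 'plane', array([-0.5202, -0.0052,  0.1423]), 32)
```

```bash
python3 - <<'E'
from h import *
o=ctrl.get_obs();p=o['tool_pos'];dz=p[2]-.0464
for n in('top','side'):
    d=shot(n)
    for lo in(.060,.063,.066): print(n,lo,rim(d,(p[0]+.09,p[1]),dz+lo,dz+.078))
z=np.load('side14.npz') if 0 else None
P=Plan(grip=0).to(.383,.0122,.135,180,step=.03).to(.383,.0122,.122,step=.008).hold(2).out()
E
```

```text
top 0.06 (array([0.4775, 0.049 ]), np.float64(0.0598), 'plane', array([-0.0297, -0.0046,  0.1683]), 102)
top 0.063 (array([0.4776, 0.0491]), np.float64(0.0598), 'plane', array([-0.0253, -0.0002,  0.1689]), 87)
top 0.066 (array([0.4776, 0.0491]), np.float64(0.0597), 'plane', array([-0.0075,  0.0013,  0.1698]), 52)
side 0.06 (array([0.4778, 0.0476]), np.float64(0.0603), 'plane', array([-0.0088, -0.0085,  0.1669]), 176)
side 0.063 (array([0.4776, 0.0474]), np.float64(0.0599), 'plane', array([-0.0131, -0.0045,  0.1687]), 123)
side 0.066 (array([0.4774, 0.0471]), np.float64(0.0599), 'plane', array([-0.0036, -0.0011,  0.1704]), 76)
t 54.17 pos [0.3835 0.0503 0.1482] yaw -179.8
6 rows
[0.01,-0.32,0.11,0.01,0,0.02,0,0,-0.32,0.11,0,-0.01,0.02,0,0,0,0.11,0,0,0,0,0,0,0.11,0,0,0,0,0,0,0,0,0,0,0,0,0,0,0,0,0,0]
```

Emit:
jog_arm:
  commands: [0.01, -0.31, 0.2, 0, 0, 0, 0, 0, -0.31, 0.2, 0, 0, 0.01, 0, 0, 0, 0.07, 0, 0, 0, 0, 0, 0, 0.06, 0, 0, 0, 0, 0, 0, 0, 0, 0, 0, 0, 0, 0, 0, 0, 0, 0, 0]

```text
t: 54.92
tool_pos: [0.3835, 0.0129, 0.1171]
tool_rot: [-0.003, 3.141, 0.002]
contact_force: [0.5, 0.1, -6.1]
opening: 0.0195
grip_force: 116.7
```

Emit:
jog_arm:
  commands: [0.01, 0, 0.03, 0, 0, 0, 0, 0, 0, 0.02, 0, 0, 0, 0, 0, 0, 0.01, 0, 0, 0, 0, 0, 0, 0, 0, 0, 0, 0]

```text
t: 55.42
tool_pos: [0.383, 0.0125, 0.1136]
tool_rot: [-0.002, 3.141, 0.002]
contact_force: [-2.8, 0.1, -1.8]
opening: 0.0197
grip_force: 117.4
```

Emit:
jog_arm:
  commands: [0, 0, 0.01, 0, 0, 0, 0, 0, 0, 0, 0, 0, 0, 0, 0, 0, 0, 0, 0, 0, 22, 0, 0, 0, 0, 0, 0, 40, 0, 0, 0, 0, 0, 0, 40, 0, 0, -0.3, 0, 0, 0, 40, 0, 0, -0.6, 0, 0, 0, 40, 0, 0, -0.9, 0, 0, 0, 40, 0, 0.5, -0.9, 0, 0, 0, 40, 0, 0.9, 0, 0, 0, 0, 40, 0, 0.9, 0, 0, 0, 0, 40, 0, 0.9, 0, 0, 0, 0, 40, 0, 0.9, 0, 0, 0, 0, 40, 0, 0.9, 0, 0, 0, 0, 40, 0, 0, 0, 0, 0, 0, 40]

```text
t: 57.3
tool_pos: [0.3818, 0.3151, 0.2745]
tool_rot: [0.009, -3.141, -0.002]
contact_force: [0.2, -0.7, -1.0]
opening: 0.0402
grip_force: 0.0
```

```bash
python3 - <<'E'
from h import *
o=ctrl.get_obs();print(o['t'],o['tool_pos'])
for n in('top','side'):
    d=shot(n,n+'15.png')
    print(n,pan.__name__,rim(d,(.4743,.0122),.067+.062,.067+.078),kettle(d,(.684,.012),.067),'supp',support(d,(.4743,.0122),0),support(d,(.6843,.0118),0))
    print('ring',ring(d,(.4743,.0122),.137,.062,half=.012))
a=cv2.imread('pics/side15.png')[100:270,200:420];cv2.imwrite('pics/side15c.png',cv2.resize(a,None,fx=3.5,fy=3.5,interpolation=cv2.INTER_CUBIC))
a=cv2.imread('pics/top15.png')[100:280,220:400]
cv2.imwrite('pics/top15c.png',cv2.resize(a,None,fx=3.3,fy=3.3,interpolation=cv2.INTER_CUBIC))
E
```

```text
57.3 [0.38181942 0.31507587 0.27446745]
top pan (array([0.4741, 0.0105]), np.float64(0.0614), 'plane', array([0.0002, 0.0006, 0.136 ]), 147) (array([0.6827, 0.012 ]), array([ 20.4, 104. ]), 'yaw -13.0', 'ztop 0.2226', 232) supp (array([0.4744, 0.011 ]), np.float64(0.56), 754, 'mean mm 5.26') (array([0.684 , 0.0107]), np.float64(0.09), 483, 'mean mm 0.56')
ring (array([0.4593, 0.0092]), np.float32(19.36005))
side pan (array([0.4765, 0.0099]), np.float64(0.0603), 'plane', array([-0.0038, -0.0032,  0.1351]), 183) (array([0.6815, 0.0099]), array([ 26.8, 102.9]), 'yaw -13.9', 'ztop 0.2223', 144) supp (array([0.4719, 0.0096]), np.float64(0.9), 467, 'mean mm 3.13') (array([0.6835, 0.0089]), np.float64(0.02), 361, 'mean mm 1.09')
ring (array([0.4743, 0.0087]), np.float32(9.791852))
```

View pics/side15c.png

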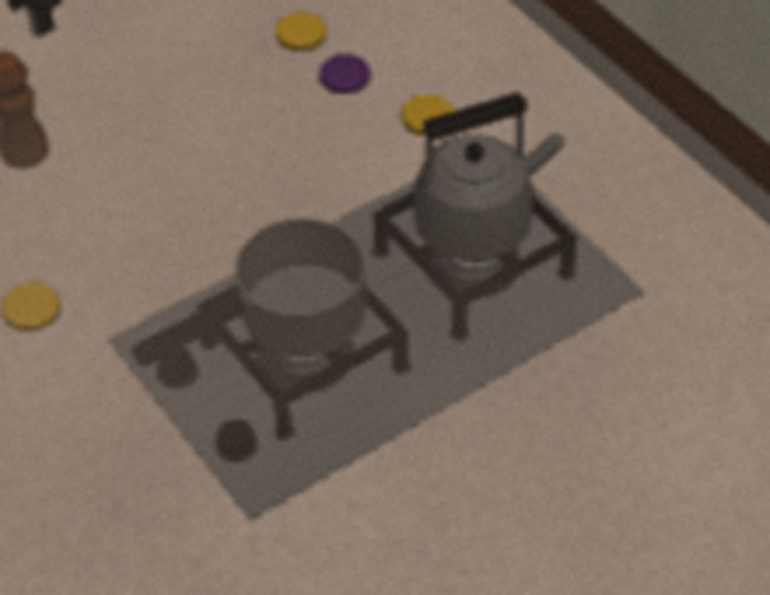

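View pics/top15c.png

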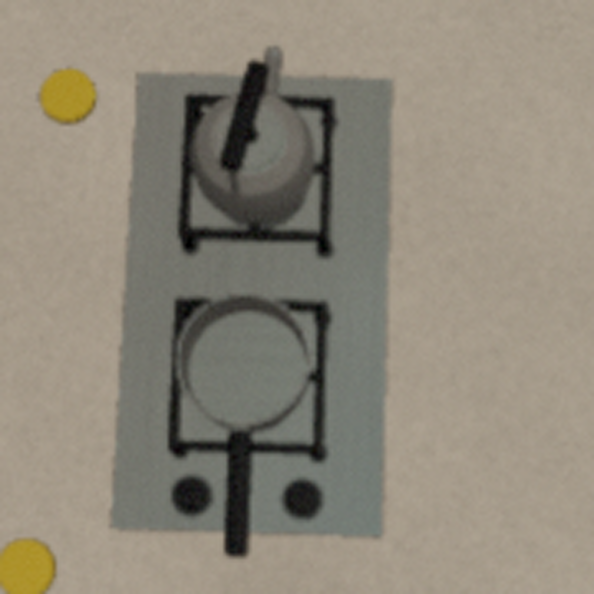

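```bash
python3 -c "
from h import *
d=shot('top');print(kettle(d,(.684,.012),.067),rim(d,(.4743,.0122),.129,.145));print(job.finish_job())"
```

```text
(array([0.6827, 0.0121]), array([ 20.3, 103.2]), 'yaw -13.3', 'ztop 0.2225', 228) (array([0.4756, 0.0107]), np.float64(0.0605), 'plane', array([ 0.002 , -0.0029,  0.1359]), 151)
the job is handed in; nothing more can be done
None
```

I handed the job in at about 57 s: both burners are rebuilt with their supports on. The kettle is on the rear burner and the saucepan on the front, upright and within about 2 mm of centre by the last camera check; the result itself was not shown.

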